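# Draw the pressed bars and lean them in the rack

### The arm

A 6-joint arm with a two-finger parallel gripper is mounted at the origin on a cart in front of the work surface, level with it; the furniture and walls round the work are solid. World frame = base frame: x ahead of the robot, y to its left, z up, the work surface at z = 0. Lengths are in m, angles in rad, forces in N, time in s.
With the tool pointing down it reaches from about 0.325 to 0.925 m from the base axis. Payload 3.1 kg.
Tool frame: the origin (TCP) lies on the centre line of the jaws, within the pads' length; the fingertips stand 14 mm ahead of it and the grasp point (between the pads) lies 5 mm behind it; z points along the fingers, y is the line along which they close (so a half turn about z gives the same grasp; the last joint's range is limited). The gripper opens to 85 mm and grips with 20 to 120 N. Pads are 22 mm wide; open, the fingers measure 114 mm over their backs; the gripper's body (76 mm by 85 mm) begins 54 mm behind the grasp point. The pads swing forward as they close: fully open they stand 13 mm farther back than shut.
Start: joints at [1.028, 0.217, 1.613, -0, 1.311, -0.112], TCP at [0.261, 0.568, 0.245] pointing down, gripper open.
Joint ranges: [-2.75, 2.75], [-0.78, 2.1], [0.31, 2.55], [-1.13, 4.27], [0.13, 2.63], [-2.58, 2.58]. Speed limits (rad/s): [2.79, 2.79, 3.14, 3.14, 3.14, 3.14].

### API

Orientations are given as a unit quaternion [w, x, y, z].
In Python, from workcell import * gives the robot as it stands. The module is installed in compiled form; this text tells all that it offers.
- The arm moves only by the tool carry_out, never from a script. Its argument "series" is a list of rows, each a list of 7 numbers: the shift along the tool's x, y, z in mm, then the turn, a rotation vector about the tool's x, y, z in rad, then the closure, from -1 (fully open) to 1 (shut). A call has 1 to 20 rows; each row shifts and turns the commanded pose from where the row before left it, along the tool's axes as they then stand; what a row does not reach is not made up. A row lasts 1/12 s, in which the tool goes at most 41.7 mm and 7.16 degrees, less where a joint would pass 70% of its speed; a pose out of reach is approached as far as the arm can. A call is refused whole if a number of a shift passes 41.7 or a number of a turn 0.125, either way. A call with a gripper value outside its range is refused whole. The fingers move at their own pace and stop on an object; "grip_force" is the grip in N (left out, the last holds). Time passes only in rows, so rows that do not move let the fingers close. It gives the time, the measured TCP pose, the force, the opening and the grip force at its end, in the units of the state.
- get_obs(): the state, without advancing time (a new reading comes with each control period).
- grab_frame(name): name is "scene" or "top" or "wrist"; returns the picture (420x560x3 uint8, red, green, blue); there is no depth.
- camera_model(name): a dict with "K" (3x3 intrinsics, pixels), "T" (4x4, takes a point from camera to world coordinates). Camera axes: x right, y down, z forward; pixel columns grow to the right and rows downward; lengths in m; the calibration is good to about 2 mm. A picture is of the moment at which its call begins: read the wrist's pose just before it. camera_model takes no time and is no camera call; for the wrist camera it gives the pose at the moment of the call.
- close_job(): hands the job in; it is judged then, once.
The state is a dict: "clock": time; "q": joint angles; "dq": joint speeds; "effort": joint torques, N m; "position": TCP position; "ee_rot": TCP orientation; "ft_force": force on the tool from outside, world axes, zero at the start; "wrist_torque": the same for the moment, N m; "width": opening from 0.0 (shut) to 1.0 (fully open); "grasp_force": force on a finger pad.
Only numpy, scipy, OpenCV 4.12 (cv2) and the standard library are available. Lean on these libraries where they do the work, as an engineer would, in place of code of your own. Each camera call takes 0.05 s, during which the arm holds its last target. There are 200 camera calls.

### The job

The brass bars pinned under the weighted pressing board are done. Put the buffing block that is in their way into the open card tray, slide the rack's foot stop fully home towards the backboard, draw each bar out from under the board without disturbing the board or the steel block on it, and lean every bar side by side in the rack, upper end on the backboard and foot against the stop, pointing straight at the backboard. Leave the tin and the jar beside the rack alone.

Things in the scene. Friction and masses are not known exactly. Their poses are not given: they have to be found in the camera images.
- bar_0_c (a point): square brass bar 12 x 12 x 140 mm, 0.13 kg, one of 3 or 4 alike, 40 mm or more apart; the point is its centre, y runs along it (either end may be the foot). At first it lies on the bed's floor, pinned under the pressing board, along the bed's y axis; its end towards the bed's -y sticks out 49 to 61 mm from under the board. Pinch its 12 mm sides
- bar_1_c (a point): square brass bar 12 x 12 x 140 mm, 0.13 kg, one of 3 or 4 alike, 40 mm or more apart; the point is its centre, y runs along it (either end may be the foot). At first it lies on the bed's floor, pinned under the pressing board, along the bed's y axis; its end towards the bed's -y sticks out 49 to 61 mm from under the board. Pinch its 12 mm sides
- bar_2_c (a point): square brass bar 12 x 12 x 140 mm, 0.13 kg, one of 3 or 4 alike, 40 mm or more apart; the point is its centre, y runs along it (either end may be the foot). At first it lies on the bed's floor, pinned under the pressing board, along the bed's y axis; its end towards the bed's -y sticks out 49 to 61 mm from under the board. Pinch its 12 mm sides
- bar_3_c (a point): square brass bar 12 x 12 x 140 mm, 0.13 kg, one of 3 or 4 alike, 40 mm or more apart; the point is its centre, y runs along it (either end may be the foot). At first it lies on the bed's floor, pinned under the pressing board, along the bed's y axis; its end towards the bed's -y sticks out 49 to 61 mm from under the board. Pinch its 12 mm sides
- press_board_c (a point): centre of the loose wooden pressing board, 212 x 70 x 14 mm (long along its x); it rests on the bars about 18 mm above the cabinet top, between low lips on the bed's two ledges that let it shift only about 3 mm along y; when the last bar is out it settles 1 mm onto the ledges
- bench_block_c (a point): centre of the loose polished steel block 70 x 70 x 22 mm, 0.8 kg, the weight lying on the middle of the pressing board; its top is about 54 mm above the cabinet top
- bed_ref (a point): fixed flat pressing bed, grey board 222 x 240 mm: the point is on its floor (6 mm over the cabinet top) under the board's middle. x runs along the board, across the bars; bars are drawn to -y, where bare floor reaches 190 mm from here; rear edge at y = +50 mm. Ledges 18 mm wide at x = -100 and +100 mm, with lips to 30 mm over the cabinet top before and behind the board
- buff_block_c (a point): centre of the hardwood buffing block, 49 x 100 x 24 mm (long along its y, 0.09 kg), lying loose on the bed's bare floor in front of the bars at the start; grasp across its 49 mm x width
- card_tray_in (a point): fixed open card tray, 160 x 210 mm outside (long along its own y), walls 50 mm high and 2 mm thick; the point is the centre of its inner floor
- rack_foot (a point): fixed leaning rack: the point is on its floor (6 mm over the cabinet top) at the bar side of the foot stop when home. x points level to the backboard, its face at x = +118 mm, 130 mm high, y from -105 to +95 mm; z up. A bar leaning with its foot on the homed stop slopes about 38 degrees from level, its centre 59 mm in x and 48 mm in z from here
- stop_grip (a point): on the black upright handle of the foot stop, 10 mm below its top; the handle is 14 mm (x) by 16 mm (y), and reaches from 25 to 53 mm above the cabinet top; it stands at the +y end of the stop (a bar 14 mm thick, 222 mm long along y, its top 25 mm above the cabinet top)
- foot_stop (a joint): travel of the foot stop along the rack's x axis, in m: it starts at 0 to 0.01 (drawn out, away from the backboard), grows towards the backboard and ends against its stop, fully home, at 0.035; about 7 N move it, and it stays where it is left
- tin_c (a point): centre of a flat black tin 64 x 96 x 22 mm, a bystander standing right of the rack
- jar_c (a point): centre of a small jar with black lid, 49 mm across and 50 mm high, a bystander right of the rack

How it is judged:
By the outcome, as a careful person would: the job done as asked, in the order asked, and still so for the second after the job is handed in, with the robot touching nothing.
Of bar_0, bar_1, bar_2, bar_3 only 3 to 4 are there at a start; the rules pass over those that are not, and their reading is None.
At some moment in a run one of buff_block may be knocked a few centimetres aside while the robot is not near it.
Once in a run the grip may slacken for a moment while it holds something.
It also fails if it takes over 210 s, if anything falls off the work surface, if the arm or the gripper's body presses on something with over 40 N, if the wrist force passes 120 N, or if a joint passes its speed limit or range.

## Working session

There is one attempt and no reset: what is moved stays moved. The work goes in short steps, Python scripts to look and compute and a tool call to move; the robot and the scene stay as the last step left them, time stands still between calls to the robot, and variables do not carry over. Pictures are saved under pics/ and viewed, at most 16 in all, crops included, and the job is handed in when it is done.

Besides the shell and the picture viewer there is one more tool, called after "Call:" as name([rows], argument=value, ...), one row to a line, values as JSON. carry_out: Moves the arm, as the interface text tells. Its arguments: {"type":"object","properties":{"series":{"type":"array"},"grip_force":{"type":"number"}},"required":["series"]}

```bash
mkdir -p pics
cat > h.py <<'E'
from workcell import *
import numpy as np, cv2
from scipy.spatial.transform import Rotation as R
def snap(n,f):
    T=camera_model(n); im=grab_frame(n); cv2.imwrite(f,im[:,:,::-1]); np.savez('last_'+n,im=im,K=T['K'],T=T['T']); return im,T
def ray(c,u,v,z):
    d=c['T'][:3,:3]@np.linalg.solve(c['K'],[u,v,1.]); o=c['T'][:3,3]
    return o+d*(z-o[2])/d[2]
def proj(c,p):
    q=np.linalg.inv(c['T'])@np.append(p,1); q=c['K']@q[:3]; return q[:2]/q[2]
def rot():
    w,x,y,z=get_obs()['ee_rot']; return R.from_quat([x,y,z,w])
E
python3 - <<'E'
from h import *
for n in ("scene","top","wrist"):
    im,c=snap(n,f'pics/{n}0.png'); print(n,c['K'].round(1).tolist(),c['T'].round(3).tolist())
o=get_obs(); print({k:np.round(v,3) for k,v in o.items()}); print(rot().as_matrix().round(3))
E
```

```text
scene [[459.7, 0.0, 273.9], [0.0, 459.7, 205.7], [0.0, 0.0, 1.0]] [[-0.984, 0.09, -0.156, 0.767], [0.178, 0.369, -0.912, 1.468], [-0.024, -0.925, -0.379, 0.71], [0.0, 0.0, 0.0, 1.0]]
top [[396.0, 0.0, 274.1], [0.0, 396.0, 212.7], [0.0, 0.0, 1.0]] [[0.027, -0.982, 0.186, 0.297], [-1.0, -0.027, 0.004, -0.039], [0.001, -0.186, -0.982, 1.128], [0.0, 0.0, 0.0, 1.0]]
wrist [[354.5, 0.0, 272.8], [0.0, 354.5, 204.5], [0.0, 0.0, 1.0]] [[0.417, 0.867, 0.273, 0.19], [0.909, -0.397, -0.128, 0.6], [-0.003, 0.302, -0.953, 0.371], [0.0, 0.0, 0.0, 1.0]]
{'clock': np.float64(0.15), 'q': array([ 1.028,  0.218,  1.615, -0.   ,  1.311, -0.112]), 'dq': array([ 0.002, -0.002, -0.004,  0.001, -0.001,  0.   ]), 'effort': array([ 1.0000e-03, -3.9745e+01, -3.0442e+01, -0.0000e+00,  6.0000e-03,
       -0.0000e+00]), 'position': array([0.261, 0.567, 0.244]), 'ee_rot': array([-0.   ,  0.214,  0.977, -0.001]), 'ft_force': array([0.753, 0.272, 0.179]), 'wrist_torque': array([ 0.044,  0.012, -0.019]), 'grasp_force': np.float64(0.0), 'width': np.float64(1.004)}
[[-0.909  0.418 -0.001]
 [ 0.418  0.909 -0.002]
 [ 0.    -0.002 -1.   ]]
```

View pics/top0.png

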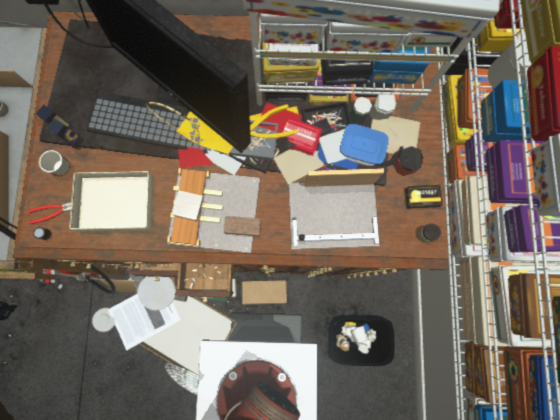

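View pics/scene0.png

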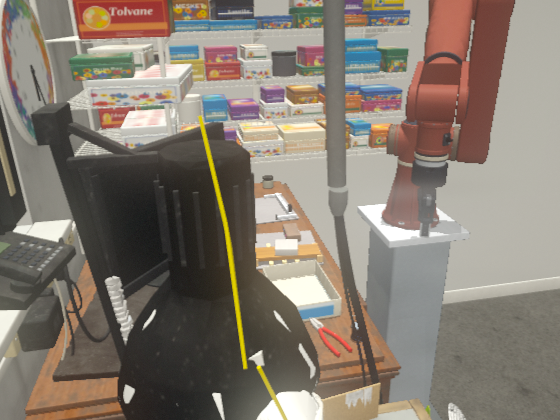

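The top view shows the bed at (215,210) with the board and 3 bars pointing right at about (212, 192/206/219). The block is at (242,226), the tray at (112,200), the rack at (335,215) with the stop at row ~235, the tin at (422,196) and the jar at (429,232). I'll zoom in.

Run:
```python
import cv2
im=cv2.imread('pics/top0.png')
cv2.imwrite('pics/topz.png',cv2.resize(im[155:265,155:305],None,fx=5.3,fy=5.3,interpolation=cv2.INTER_CUBIC))
cv2.imwrite('pics/topr.png',cv2.resize(im[155:265,280:440],None,fx=5,fy=5,interpolation=cv2.INTER_CUBIC))
```

```text
(no output)
```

View pics/topz.png

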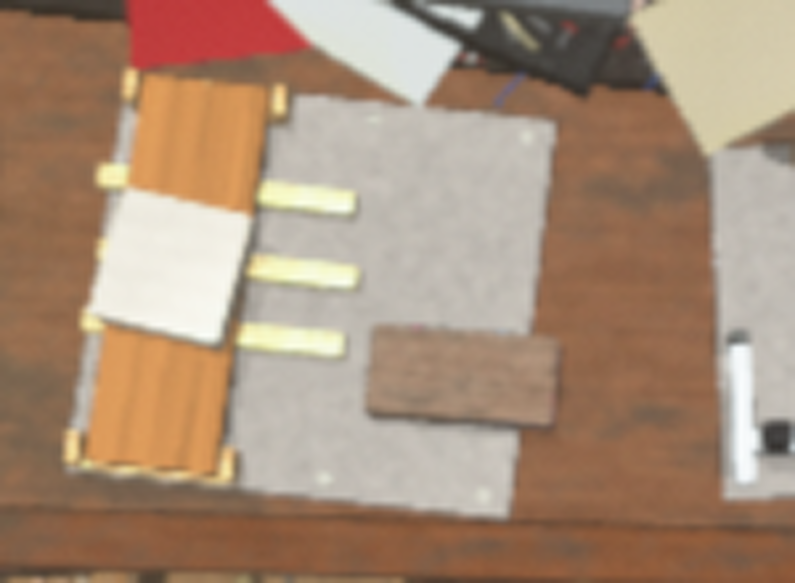

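View pics/topr.png

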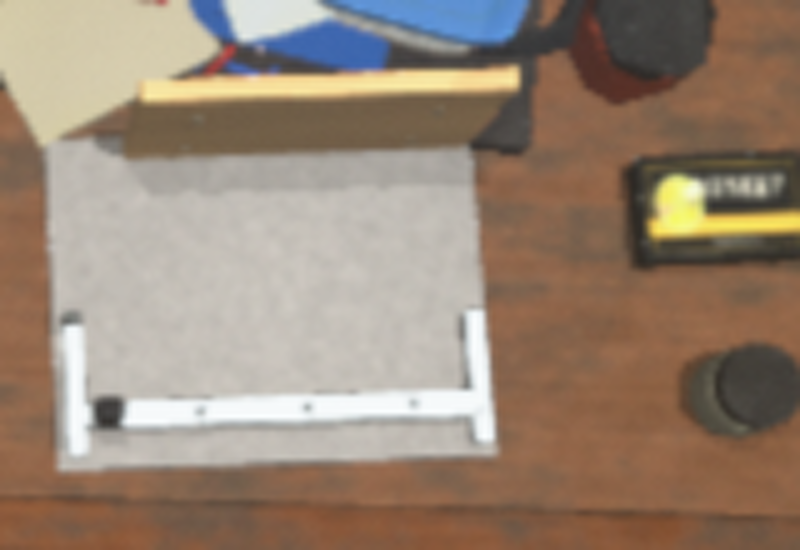

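Three bars are visible, with near ends at x≈355/357/343 in the zoom. The block is at (462,375), and the rack handle is at (108,411) in the rack crop. Casting rays next.

Run:
```python
from h import *
c=camera_model('top')
def P(n,X,Y,z,z0=(155,155,5.3)):
    p=ray(c,z0[0]+(X+.5)/z0[2]-.5,z0[1]+(Y+.5)/z0[2]-.5,z); print(n,(p*1000).round(0)); return p
a=P('bed+x-y',556,120,.006);b=P('bed-x-y',508,518,.006);d=P('bed -x+y',68,470,.006)
e=np.array([a[0]-b[0],a[1]-b[1]]); print('bed x dir deg',np.degrees(np.arctan2(e[1],e[0])),np.linalg.norm(e), np.linalg.norm(d-b))
for n,x1,y1,x2,y2 in(('bar top',262,195,355,203),('mid',252,268,357,275),('low',240,339,343,345)):
    p=P(n+' at board',x1,y1,.018);q=P(n+' end',x2,y2,.018);print(np.degrees(np.arctan2(*(q-p)[1::-1])))
for n,X,Y in(('bb1',372,325),('bb2',558,342),('bb3',552,425),('bb4',368,412)): P(n,X,Y,.030)
for n,X,Y in(('steel1',122,188),('2',250,213),('3',222,345),('4',90,318)): P(n,X,Y,.054)
for n,X,Y in(('board1',142,75),('2',270,85),('3',215,475),('4',88,460)): P(n,X,Y,.032)
R5=(280,155,5)
P('handle top',108,409,.053,R5)
for n,X,Y in (('rk bl',60,470),('rk br',497,455),('rk tl',48,145),('rk tr',472,148)): P(n,X,Y,.006,R5)
P('bb top L front',140,102,.136,R5);P('bb top R',518,92,.136,R5);P('bb bot L',125,158,.006,R5);P('bb bot R',472,148,.006,R5)
P('stop L',125,402,.025,R5);P('stop R',465,392,.025,R5);P('stopfrontL',125,428,.025,R5);P('tin l',632,160,.022,R5);P('jar',755,388,.05,R5)
one=(0,0,1)
for n,X,Y in (('tray',76,173),('',150,172),('',153,229),('',73,229)): P(n,X,Y,.05,one)
```

```text
bed+x-y [615.  11.   6.]
bed-x-y [394.  29.   6.]
bed -x+y [414. 266.   6.]
bed x dir deg -4.686235873017402 0.22138889896103098 0.23754031920748025
bar top at board [565. 169.  18.]
bar top end [562. 118.  18.]
-93.45367939412398
mid at board [524. 172.  18.]
mid end [522. 115.  18.]
-92.30279107372336
low at board [485. 176.  18.]
low end [484. 121.  18.]
-91.79532959790454
bb1 [493. 104.  30.]
bb2 [486.   5.  30.]
bb3 [442.   7.  30.]
bb4 [446. 104.  30.]
steel1 [558. 236.  54.]
2 [547. 168.  54.]
3 [476. 178.  54.]
4 [488. 248.  54.]
board1 [627. 235.  32.]
2 [623. 166.  32.]
3 [410. 182.  32.]
4 [417. 249.  32.]
handle top [ 438. -111.   53.]
rk bl [408. -87.   6.]
rk br [ 424. -335.    6.]
rk tl [598. -76.   6.]
rk tr [ 603. -324.    6.]
bb top L front [ 588. -119.  136.]
bb top R [ 599. -316.  136.]
bb bot L [ 592. -121.    6.]
bb bot R [ 603. -324.    6.]
stop L [ 446. -122.   25.]
stop R [ 456. -313.   25.]
stopfrontL [ 431. -122.   25.]
tin l [ 594. -412.   22.]
jar [ 459. -466.   50.]
tray [601. 527.  50.]
 [609. 319.  50.]
 [447. 297.  50.]
 [441. 516.  50.]
```

View pics/wrist0.png

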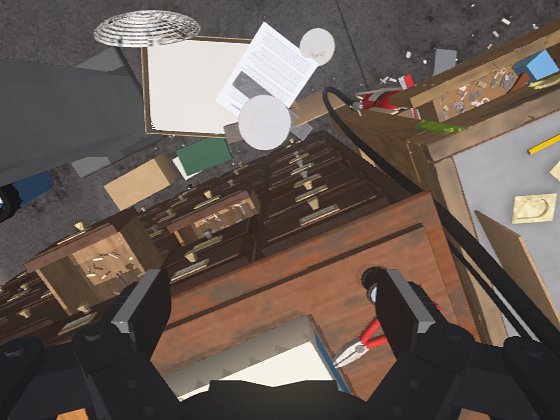

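The top-view measurements fit the given sizes: 3 bars, bed x axis at ≈-4.5°, rack x axis at ≈+3°, rack_foot ≈(478,-223). Next I'll turn to align with the bed and move over the block and bars.

```bash
cat >> h.py <<'E'
def target(yawx,tilt=0):
    a=np.radians(yawx); base=np.array([[np.cos(a),np.sin(a),0],[np.sin(a),-np.cos(a),0],[0,0,-1]])
    return R.from_matrix(base)*R.from_rotvec([0,np.radians(tilt),0])
def go(p,yawx,tilt=0):
    """turn first (tool rotvec), then shift in the turned tool frame (mm)"""
    o=get_obs(); T=target(yawx,tilt); rv=(rot().inv()*T).as_rotvec(); s=T.inv().apply(np.array(p)-o['position']*1000)
    print('turn',rv.round(4),'shift',s.round(1),'t',round(float(o['clock']),1),'pos',(o['position']*1000).round(1))
E
python3 -c "
from h import *
go((500,100,250),85.6)"
```

```text
turn [-1.8000e-03  1.0000e-03  1.2168e+00] shift [-447.6  274.5   -5.7] t 0.1 pos [260.7 567.4 244.3]
```

Call:
carry_out([
  [0,0,0,0,0,0.1217,-1],
  [0,0,0,0,0,0.1217,-1],
  [0,0,0,0,0,0.1217,-1],
  [0,0,0,0,0,0.1217,-1],
  [0,0,0,0,0,0.1217,-1],
  [0,0,0,0,0,0.1217,-1],
  [0,0,0,0,0,0.1217,-1],
  [0,0,0,0,0,0.1217,-1],
  [0,0,0,0,0,0.1217,-1],
  [0,0,0,0,0,0.1217,-1],
])

```text
clock: 0.98
position: [0.2608, 0.5676, 0.2447]
ee_rot: [0.0, 0.736, 0.677, -0.001]
ft_force: [0.2, -0.2, -0.0]
width: 1.004
grasp_force: 0.0
```

Call:
carry_out([
  [-25,15,0,0,0,0,-1],
  [-25,15,0,0,0,0,-1],
  [-25,15,0,0,0,0,-1],
  [-25,15,0,0,0,0,-1],
  [-25,15,0,0,0,0,-1],
  [-25,15,0,0,0,0,-1],
  [-25,15,0,0,0,0,-1],
  [-25,15,0,0,0,0,-1],
  [-25,15,0,0,0,0,-1],
  [-25,15,0,0,0,0,-1],
  [-25,15,0,0,0,0,-1],
  [-25,15,0,0,0,0,-1],
  [-25,15,0,0,0,0,-1],
  [-25,15,0,0,0,0,-1],
  [-25,15,0,0,0,0,-1],
  [-25,15,0,0,0,0,-1],
  [-25,15,0,0,0,0,-1],
  [-25,15,0,0,0,0,-1],
  [0,0,0,0,0,0,-1],
  [0,0,0,0,0,0,-1],
])

```text
clock: 2.65
position: [0.4958, 0.0973, 0.245]
ee_rot: [-0.0, 0.735, 0.678, -0.0]
ft_force: [-0.2, 0.7, 0.0]
width: 0.997
grasp_force: 0.0
```

Run:
```python
from h import *
go((500,100,250),85.6); snap('wrist','pics/w1.png')
```

```text
turn [-0.0008 -0.0002 -0.0033] shift [ 3.  4. -5.] t 2.6 pos [495.8  97.3 245. ]
```

View pics/w1.png

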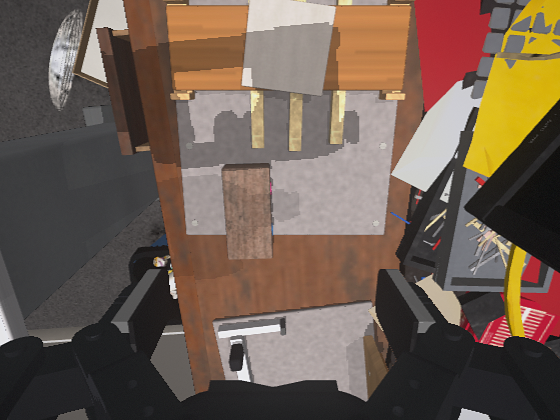

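The wrist view shows the block at (247,212), bar ends at (257,147), (295,150) and (337,143), and the bed's front edge at row 235. I'll extract these by colour mask.

```bash
cat >> h.py <<'E'
def rects(im,c,mask,z,amin=150,box=None):
    m=mask.astype(np.uint8)*255
    if box: k=np.zeros_like(m);k[box[1]:box[3],box[0]:box[2]]=1;m*=k
    m=cv2.morphologyEx(m,cv2.MORPH_OPEN,np.ones((3,3),np.uint8))
    out=[]
    for q in cv2.findContours(m,0,2)[0]:
        if cv2.contourArea(q)<amin: continue
        px=q.reshape(-1,2); P=np.array([ray(c,u,v,z)[:2]*1000 for u,v in px],np.float32)
        out.append((px.mean(0).round(),cv2.minAreaRect(P),cv2.boxPoints(cv2.minAreaRect(P)).round(1).tolist()))
    return out
def hsv(im): return cv2.cvtColor(im,cv2.COLOR_RGB2HSV).astype(int)
def last(n): d=np.load('last_'+n+'.npz'); return d['im'],{'K':d['K'],'T':d['T']}
E
python3 - <<'E'
from h import *
im,c=last('wrist'); h=hsv(im)
for p in [(247,212),(258,115),(295,130),(337,105),(337,135),(300,200),(220,130)]: print(p,h[p[1],p[0]])
H,S,V=h[...,0],h[...,1],h[...,2]
for r in rects(im,c,(H>18)&(H<35)&(S>60),.018,box=(235,93,365,160)): print('bar',r)
for r in rects(im,c,(S>50)&(H<18),.030,box=(200,150,290,234)): print('blk',r)
for n,u,v,z in(('b1',223,168,.03),('b2',269,165,.03),('b3',272,257,.03),('b4',228,259,.03),('bedL',187,235,.006),('bedR',386,235,.006),('lipL',194,92,.03),('lipR',381,92,.03),('board L',173,88,.032),('boardR',404,89,.032)): print(n,(ray(c,u,v,z)*1000).round(1))
E
```

```text
(247, 212) [ 10  75 139]
(258, 115) [ 19  89 190]
(295, 130) [ 19  89 187]
(337, 105) [ 19  90 190]
(337, 135) [ 20  87 181]
(300, 200) [  3  15 168]
(220, 130) [  3  20 117]
bar (array([335., 121.]), ((560.3096923828125, 139.71498107910156), (37.76143264770508, 11.790027618408203), 88.2513198852539), [[553.7999877929688, 121.0], [565.5999755859375, 120.69999694824219], [566.7999877929688, 158.39999389648438], [555.0, 158.8000030517578]])
bar (array([257., 115.]), ((483.724853515625, 148.4072723388672), (50.450870513916016, 11.425786972045898), 85.9496841430664), [[476.20001220703125, 123.5999984741211], [487.6000061035156, 122.80000305175781], [491.20001220703125, 173.1999969482422], [479.79998779296875, 174.0]])
bar (array([295., 124.]), ((520.4539184570312, 144.47450256347656), (54.4699821472168, 11.756630897521973), 86.247802734375), [[512.7999877929688, 117.69999694824219], [524.5, 116.9000015258789], [528.0999755859375, 171.3000030517578], [516.4000244140625, 172.0]])
blk (array([239., 191.]), ((466.6924743652344, 73.22268676757812), (73.80789184570312, 46.854820251464844), 87.03211975097656), [[441.3999938964844, 37.599998474121094], [488.20001220703125, 35.20000076293945], [492.0, 108.9000015258789], [445.20001220703125, 111.30000305175781]])
b1 [446.8 107.2  30. ]
b2 [492.  106.6  30. ]
b3 [487.    7.7  30. ]
b4 [440.1   9.   30. ]
bedL [393.7  30.4   6. ]
bedR [614.7  12.9   6. ]
lipL [428.8 179.9  30. ]
lipR [600.2 166.3  30. ]
board L [410.6 184.9  32. ]
boardR [620.5 167.3  32. ]
```

```bash
python3 -c "
from h import *
go((466.5,57.5,21),86.3)"
```

```text
turn [-0.0012 -0.0004 -0.0139] shift [-42.5 -26.1 223.9] t 2.7 pos [495.3  98.2 244.9]
```

Call:
carry_out([
  [-21,-13,0,0,0,-0.014,-1],
  [-21,-13,0,0,0,0,-1],
  [0,0,30,0,0,0,-1],
  [0,0,30,0,0,0,-1],
  [0,0,30,0,0,0,-1],
  [0,0,30,0,0,0,-1],
  [0,0,30,0,0,0,-1],
  [0,0,30,0,0,0,-1],
  [0,0,20,0,0,0,-1],
  [0,0,14,0,0,0,-1],
  [0,0,10,0,0,0,-1],
  [0,0,0,0,0,0,-1],
  [0,0,0,0,0,0,-1],
])

```text
clock: 3.78
position: [0.4663, 0.0591, 0.0212]
ee_rot: [-0.0, 0.729, 0.685, -0.0]
ft_force: [0.4, 0.6, 0.4]
width: 1.005
grasp_force: 0.0
```

Call:
carry_out([
  [0,0,0,0,0,0,1],
  [0,0,0,0,0,0,1],
  [0,0,0,0,0,0,1],
  [0,0,0,0,0,0,1],
  [0,0,0,0,0,0,1],
  [0,0,0,0,0,0,1],
  [0,0,0,0,0,0,1],
  [0,0,0,0,0,0,1],
  [0,0,0,0,0,0,1],
  [0,0,0,0,0,0,1],
  [0,0,0,0,0,0,1],
  [0,0,0,0,0,0,1],
], grip_force=45)

```text
clock: 4.78
position: [0.4681, 0.0584, 0.0227]
ee_rot: [0.001, 0.729, 0.684, 0.001]
ft_force: [-0.3, 0.3, 6.5]
width: 0.556
grasp_force: 48.4
```

Call:
carry_out([
  [0,0,-10,0,0,0,1],
  [0,0,-25,0,0,0,1],
  [0,0,-30,0,0,0,1],
  [0,0,-30,0,0,0,1],
  [0,0,-30,0,0,0,1],
  [0,0,-10,0,0,0,1],
  [0,0,0,0,0,0,1],
  [0,0,0,0,0,0,1],
])

```text
clock: 5.45
position: [0.4664, 0.0583, 0.1561]
ee_rot: [0.0, 0.729, 0.684, 0.0]
ft_force: [-0.3, -0.6, -0.7]
width: 0.548
grasp_force: 47.6
```

```bash
python3 -c "
from h import *
go((524,415,158),90)"
```

```text
turn [ 0.0003  0.     -0.0631] shift [356.7  57.6  -1.9] t 5.5 pos [466.4  58.3 156.1]
```

Call:
carry_out([
  [10,1,0,0,0,0,1],
  [20,3,0,0,0,-0.02,1],
  [23,4,0,0,0,-0.02,1],
  [23,4,0,0,0,-0.02,1],
  [23,4,0,0,0,0,1],
  [23,4,0,0,0,0,1],
  [23,4,0,0,0,0,1],
  [23,4,0,0,0,0,1],
  [23,4,0,0,0,0,1],
  [23,4,0,0,0,0,1],
  [23,4,0,0,0,0,1],
  [23,4,0,0,0,0,1],
  [23,4,0,0,0,0,1],
  [23,4,0,0,0,0,1],
  [23,4,0,0,0,0,1],
  [23,3,0,0,0,0,1],
  [8,1,0,0,0,0,1],
  [0,0,0,0,0,0,1],
  [0,0,0,0,0,0,1],
])

```text
clock: 7.03
position: [0.5295, 0.4171, 0.1537]
ee_rot: [-0.0, 0.708, 0.706, -0.002]
ft_force: [-0.5, 0.1, -1.7]
width: 0.551
grasp_force: 47.5
```

Run:
```python
from h import *
go((524,415,23),90); snap('top','pics/t1.png')
im=cv2.imread('pics/t1.png'); cv2.imwrite('pics/t1z.png',cv2.resize(im[140:260,30:270],None,fx=3.3,fy=3.3,interpolation=cv2.INTER_CUBIC))
```

```text
turn [-0.0037  0.003  -0.002 ] shift [ -2.1  -5.5 130.7] t 7.0 pos [529.5 417.1 153.7]
```

View pics/t1z.png

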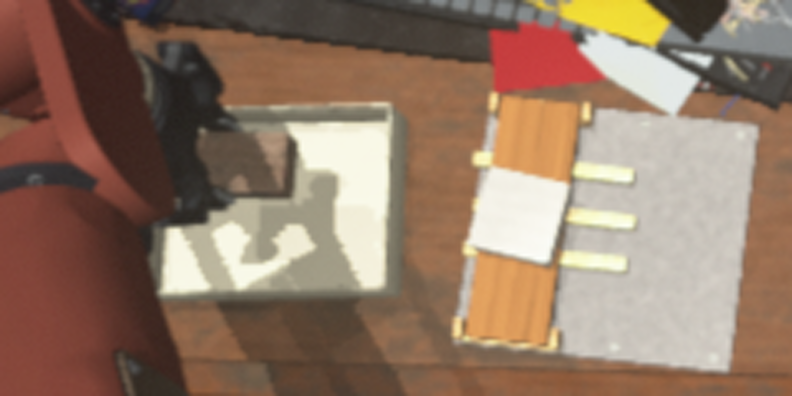

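The block is held over the tray (block end at crop x≈295, tray wall at 390). Lowering and releasing.

Call:
carry_out([
  [0,-3,20,0,0,0,1],
  [0,-3,25,0,0,0,1],
  [0,0,25,0,0,0,1],
  [0,0,25,0,0,0,1],
  [0,0,20,0,0,0,1],
  [0,0,10,0,0,0,1],
  [0,0,4,0,0,0,1],
  [0,0,0,0,0,0,1],
  [0,0,0,0,0,0,1],
  [0,0,0,0,0,0,-1],
  [0,0,0,0,0,0,-1],
  [0,0,0,0,0,0,-1],
  [0,0,0,0,0,0,-1],
  [0,0,0,0,0,0,-1],
  [0,0,0,0,0,0,-1],
  [0,0,0,0,0,0,-1],
  [0,0,-10,0,0,0,-1],
  [0,0,-25,0,0,0,-1],
  [0,0,-30,0,0,0,-1],
  [0,0,-35,0,0,0,-1],
])

```text
clock: 8.75
position: [0.5235, 0.4168, 0.1267]
ee_rot: [-0.0, 0.708, 0.706, -0.002]
ft_force: [0.3, 0.3, -0.7]
width: 1.002
grasp_force: 0.0
```

Call:
carry_out([
  [0,0,-35,0,0,0,-1],
  [0,0,-35,0,0,0,-1],
  [0,0,-35,0,0,0,-1],
  [-20,0,-35,0,0,0,-1],
  [-30,-4,0,0,0,0,-1],
  [-30,-4,0,0,0,0,-1],
  [-30,-4,0,0,0,0,-1],
  [-30,-4,0,0,0,0,-1],
  [-30,-4,0,0,0,0,-1],
  [-30,-4,0,0,0,0,-1],
  [-30,-4,0,0,0,0,-1],
  [-30,-4,0,0,0,0,-1],
  [-30,-4,0,0,0,0,-1],
  [-30,-4,0,0,0,0,-1],
  [-30,-4,0,0,0,0,-1],
  [-30,-4,0,0,0,0,-1],
  [-30,-4,0,0,0,0,-1],
  [-30,-4,0,0,0,0,-1],
  [0,0,0,0,0,0,-1],
  [0,0,0,0,0,0,-1],
])

```text
clock: 10.42
position: [0.4675, -0.0234, 0.268]
ee_rot: [0.0, 0.709, 0.705, 0.0]
ft_force: [-0.2, 0.1, 0.1]
width: 1.001
grasp_force: 0.0
```

Run:
```python
from h import *
go((440,-30,150),3.1)
im,c=snap('top','pics/t2.png'); h=hsv(im)
print(get_obs()['effort'].round(1))
for r in rects(im,c,(h[...,2]<150)&(h[...,1]>40),.026,box=(84,180,142,222)): print(r)
```

```text
turn [ 8.0000e-04 -9.0000e-04  1.5103e+00] shift [-27.8   5.1 118. ] t 10.4 pos [467.5 -23.4 268. ]
[ -0.7 -24.5 -30.8  -0.1  -0.   -0. ]
```

Call:
carry_out([
  [0,0,0,0,0,-0.055,-1],
  [-28,1,0,0,0,0,-1],
  [-28,1,0,0,0,0,-1],
  [-28,1,0,0,0,0,-1],
  [-28,1,0,0,0,0,-1],
  [-28,1,0,0,0,0,-1],
  [-28,1,0,0,0,0,-1],
  [0,0,0,0,0,0,-1],
  [0,0,0,0,0,0,-1],
])

```text
clock: 11.22
position: [0.4828, -0.1894, 0.2673]
ee_rot: [-0.0, 0.689, 0.725, 0.0]
ft_force: [-0.0, -0.4, 0.2]
width: 1.003
grasp_force: 0.0
```

Run:
```python
from h import *
go((438,-115,42),93.1)
snap('wrist','pics/w2.png');a=cv2.imread('pics/w2.png'); b=cv2.imread('pics/t2.png')[155:245,60:260]
b=cv2.resize(b,(440,198)); cv2.imwrite('pics/w2c.png',np.vstack([np.hstack([a,np.zeros((420,0,3),np.uint8)])[:380],cv2.copyMakeBorder(b,0,0,0,120,0)]))
```

```text
turn [-0.     -0.0009 -0.0027] shift [ 76.7 -40.7 225.3] t 11.2 pos [ 482.8 -189.4  267.3]
```

View pics/w2c.png

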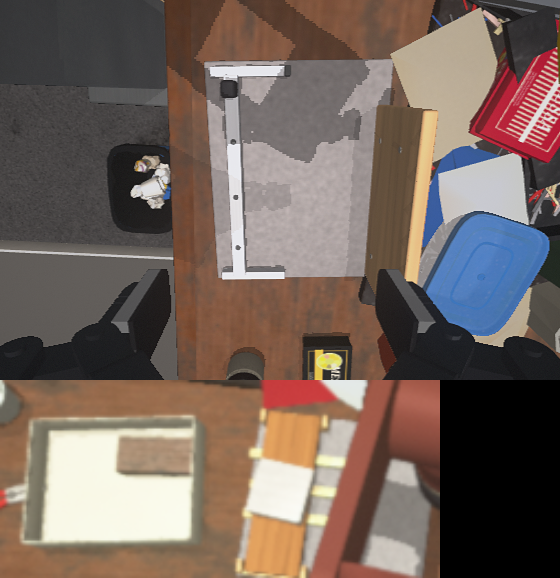

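The rack view shows the handle at (229,88), the stop's +x edge along cols 241–246, and the backboard's lower edge around (376,110)–(367,285). The block lies inside the tray, near the tray's right wall.

Run:
```python
from h import *
im,c=last('wrist'); h=hsv(im)
for r in rects(im,c,(h[...,2]<60),.053,amin=60,box=(210,70,250,110)): print('handle',r)
for r in rects(im,c,(h[...,2]>195)&(h[...,1]<25),.025,amin=100,box=(215,97,262,265)): print('stop',r)
# backboard edges by row
g=cv2.cvtColor(im,cv2.COLOR_RGB2GRAY).astype(int)
for v in (130,180,240):
    print(v,'S',h[v,355:445:4,1].tolist()); print('  V',h[v,355:445:4,2].tolist())
b=cv2.imread('pics/t2.png')[:,:,::-1].copy(); ct=camera_model('top'); hb=hsv(b)
for r in rects(b,ct,(hb[...,2]<165)&(hb[...,1]>55)&(hb[...,0]<20),.026,amin=60,box=(98,172,149,205)): print('blk',r)
```

```text
handle (array([231.,  92.]), ((437.79693603515625, -111.7135238647461), (14.889458656311035, 13.937132835388184), 2.990097761154175), [[430.0, -105.0999984741211], [430.70001220703125, -119.0999984741211], [445.6000061035156, -118.30000305175781], [444.8999938964844, -104.4000015258789]])
stop (array([234., 193.]), ((443.6853332519531, -234.50445556640625), (13.381885528564453, 138.02745056152344), 3.5970065593719482), [[432.70001220703125, -166.0], [441.29998779296875, -303.79998779296875], [454.70001220703125, -303.0], [446.0, -165.1999969482422]])
130 S [15, 13, 17, 15, 16, 73, 99, 98, 100, 100, 101, 104, 102, 101, 99, 102, 97, 108, 98, 103, 116, 49, 52]
  V [101, 95, 150, 152, 156, 118, 106, 94, 97, 99, 96, 91, 100, 98, 95, 107, 92, 231, 231, 231, 225, 191, 193]
180 S [16, 17, 18, 15, 50, 97, 98, 101, 96, 100, 98, 100, 98, 102, 99, 110, 100, 104, 110, 21, 157, 10, 4]
  V [156, 154, 154, 153, 118, 100, 99, 98, 101, 99, 94, 97, 96, 103, 100, 155, 232, 232, 230, 110, 156, 198, 205]
240 S [17, 17, 16, 81, 98, 100, 99, 101, 100, 100, 101, 95, 101, 97, 101, 104, 108, 182, 166, 14, 10, 10, 8]
  V [150, 154, 155, 107, 101, 97, 100, 101, 102, 94, 101, 89, 101, 89, 232, 232, 232, 157, 154, 166, 151, 147, 150]
```

Call:
carry_out([
  [19,-10,0,0,0,-0.003,-1],
  [19,-10,0,0,0,0,-1],
  [19,-10,0,0,0,0,-1],
  [20,-10,0,0,0,0,-1],
  [0,0,30,0,0,0,-1],
  [0,0,35,0,0,0,-1],
  [0,0,35,0,0,0,-1],
  [0,0,35,0,0,0,-1],
  [0,0,35,0,0,0,-1],
  [0,0,25,0,0,0,-1],
  [0,0,18,0,0,0,-1],
  [0,0,10,0,0,0,-1],
  [0,0,0,0,0,0,-1],
  [0,0,0,0,0,0,-1],
])

```text
clock: 12.43
position: [0.4384, -0.114, 0.0446]
ee_rot: [-0.0, 0.687, 0.727, 0.0]
ft_force: [0.8, -0.7, 0.0]
width: 1.003
grasp_force: 0.0
```

Call:
carry_out([
  [0,0,0,0,0,0,1],
  [0,0,0,0,0,0,1],
  [0,0,0,0,0,0,1],
  [0,0,0,0,0,0,1],
  [0,0,0,0,0,0,1],
  [0,0,0,0,0,0,1],
  [0,0,0,0,0,0,1],
  [0,0,0,0,0,0,1],
  [0,0,0,0,0,0,1],
  [0,0,0,0,0,0,1],
  [0,0,0,0,0,0,1],
  [0,0,0,0,0,0,1],
  [0,0,0,0,0,0,1],
  [0,0,0,0,0,0,1],
], grip_force=50)

```text
clock: 13.6
position: [0.4379, -0.1151, 0.0448]
ee_rot: [-0.0, 0.687, 0.726, -0.001]
ft_force: [-2.6, 0.5, 5.6]
width: 0.152
grasp_force: 49.6
```

Run:
```python
from h import *
go((438,-115,42),93.1)
im,c=last('wrist')
for u,v in((374.5,130),(371,180),(366.5,240)): print((ray(c,u,v,.006)*1000).round(1))
```

```text
turn [-0.0013  0.0001  0.0015] shift [0.1 0.1 2.8] t 13.6 pos [ 437.9 -115.1   44.8]
[ 589.6 -145.4    6. ]
[ 593.3 -200.6    6. ]
[ 597.9 -273.6    6. ]
```

Gripped (width 0.152 ≈ 13 mm). About 27 mm to travel.

Call:
carry_out([
  [0,2,0,0,0,0,1],
  [0,3,0,0,0,0,1],
  [0,3,0,0,0,0,1],
  [0,3,0,0,0,0,1],
  [0,3,0,0,0,0,1],
  [0,3,0,0,0,0,1],
  [0,3,0,0,0,0,1],
  [0,3,0,0,0,0,1],
  [0,1,0,0,0,0,1],
  [0,0,0,0,0,0,1],
  [0,0,0,0,0,0,1],
])

```text
clock: 14.52
position: [0.4608, -0.1137, 0.0448]
ee_rot: [-0.002, 0.687, 0.727, -0.001]
ft_force: [-5.4, -0.2, 8.3]
width: 0.151
grasp_force: 50.1
```

Call:
carry_out([
  [0,1,0,0,0,0,1],
  [0,1,0,0,0,0,1],
  [0,1,0,0,0,0,1],
  [0,0,0,0,0,0,1],
  [0,0,0,0,0,0,1],
])

```text
clock: 14.93
position: [0.4632, -0.1135, 0.0448]
ee_rot: [-0.002, 0.687, 0.727, -0.002]
ft_force: [-7.8, -0.3, 10.5]
width: 0.152
grasp_force: 50.4
```

Call:
carry_out([
  [0,1,0,0,0,0,1],
  [0,1,0,0,0,0,1],
  [0,1,0,0,0,0,1],
  [0,0,0,0,0,0,1],
  [0,0,0,0,0,0,1],
])

```text
clock: 15.35
position: [0.4633, -0.1135, 0.0447]
ee_rot: [-0.005, 0.687, 0.727, -0.004]
ft_force: [-15.7, -2.1, 17.4]
width: 0.152
grasp_force: 51.5
```

Call:
carry_out([
  [0,1,0,0,0,0,1],
  [0,1,0,0,0,0,1],
  [0,0,0,0,0,0,1],
  [0,0,0,0,0,0,1],
])

```text
clock: 15.68
position: [0.4634, -0.1134, 0.0446]
ee_rot: [-0.007, 0.686, 0.727, -0.006]
ft_force: [-21.6, -4.1, 22.0]
width: 0.149
grasp_force: 52.3
```

Call:
carry_out([
  [0,1,0,0,0,0,1],
  [0,1,0,0,0,0,1],
  [0,0,0,0,0,0,1],
  [0,0,0,0,0,0,1],
])

```text
clock: 16.02
position: [0.4635, -0.1134, 0.0446]
ee_rot: [-0.008, 0.686, 0.727, -0.007]
ft_force: [-25.8, -4.1, 27.7]
width: 0.146
grasp_force: 53.5
```

The stop is home: a hard stop at x=0.4634 with the force rising to 26 N. Relax, open, lift.

Call:
carry_out([
  [0,-3,0,0,0,0,1],
  [0,-3,0,0,0,0,1],
  [0,0,0,0,0,0,1],
  [0,0,0,0,0,0,-1],
  [0,0,0,0,0,0,-1],
  [0,0,0,0,0,0,-1],
  [0,0,0,0,0,0,-1],
  [0,0,0,0,0,0,-1],
  [0,0,0,0,0,0,-1],
  [0,0,-10,0,0,0,-1],
  [0,0,-25,0,0,0,-1],
  [0,0,-35,0,0,0,-1],
  [0,0,-35,0,0,0,-1],
  [0,0,-35,0,0,0,-1],
  [0,0,0,0,0,0,-1],
  [0,0,0,0,0,0,-1],
])

```text
clock: 17.35
position: [0.4685, -0.1142, 0.1882]
ee_rot: [0.004, 0.687, 0.726, 0.001]
ft_force: [0.4, 0.5, 0.3]
width: 1.0
grasp_force: 0.0
```

Run:
```python
from h import *
go((519.4,127,184),86)
```

```text
turn [0.0073 0.0029 0.125 ] shift [244.2  33.9   4.2] t 17.4 pos [ 468.5 -114.2  188.2]
```

Call:
carry_out([
  [0,0,0,0.0036,0.0015,0.0625,-1],
  [0,0,0,0.0036,0.0015,0.0625,0.4],
  [25,3,0,0,0,0,0.4],
  [25,3,0,0,0,0,0.4],
  [25,3,0,0,0,0,0.4],
  [25,3,0,0,0,0,0.4],
  [25,3,0,0,0,0,0.4],
  [25,3,0,0,0,0,0.4],
  [25,3,0,0,0,0,0.4],
  [25,3,0,0,0,0,0.4],
  [25,5,0,0,0,0,0.4],
  [20,5,0,0,0,0,0.4],
  [0,0,0,0,0,0,0.4],
  [0,0,0,0,0,0,0.4],
])

```text
clock: 18.52
position: [0.5161, 0.1292, 0.1831]
ee_rot: [-0.004, 0.731, 0.683, -0.003]
ft_force: [-0.2, -0.1, 0.2]
width: 0.299
grasp_force: 0.0
```

Run:
```python
from h import *
go((559.5,132,100),86); print(get_obs()['width'])
im,c=snap('wrist','pics/w3.png'); h=hsv(im);H,S,V=h[...,0],h[...,1],h[...,2]
for r in rects(im,c,(H>16)&(H<35)&(S>70),.018,amin=300): print('bar',r)
```

```text
turn [-0.0106 -0.0015  0.0021] shift [ 5.8 43.1 83.1] t 18.5 pos [516.1 129.2 183.1]
0.29890214769526086
bar (array([533., 364.]), ((759.6878662109375, -71.60153198242188), (21.610519409179688, 88.13714599609375), 5.605591297149658), [[744.5999755859375, -28.799999237060547], [753.2000122070312, -116.5], [774.7000122070312, -114.4000015258789], [766.0999755859375, -26.700000762939453]])
bar (array([279., 172.]), ((520.9697265625, 146.8031005859375), (40.731689453125, 11.457595825195312), 84.75839233398438), [[513.4000244140625, 127.0], [524.7999877929688, 126.0], [528.5, 166.60000610351562], [517.0999755859375, 167.60000610351562]])
bar (array([330., 167.]), ((561.5794677734375, 148.84893798828125), (41.347049713134766, 12.468450546264648), 84.71376037597656), [[553.5, 128.8000030517578], [565.9000244140625, 127.69999694824219], [569.7000122070312, 168.89999389648438], [557.2999877929688, 170.0]])
bar (array([235., 172.]), ((484.25701904296875, 149.34356689453125), (51.754844665527344, 12.496176719665527), 85.8899917602539), [[476.20001220703125, 124.0], [488.6000061035156, 123.0999984741211], [492.29998779296875, 174.6999969482422], [479.8999938964844, 175.60000610351562]])
bar (array([510., 158.]), ((729.6146240234375, 136.3245849609375), (143.1733856201172, 60.69057083129883), 80.40636444091797), [[687.7999877929688, 70.80000305175781], [747.5999755859375, 60.70000076293945], [771.5, 201.89999389648438], [711.5999755859375, 212.0]])
bar (array([338.,  22.]), ((570.8883056640625, 250.77899169921875), (16.890886306762695, 13.34402847290039), 84.96709442138672), [[563.5, 243.0], [576.7999877929688, 241.8000030517578], [578.2999877929688, 258.6000061035156], [565.0, 259.79998779296875]])
```

View pics/w3.png

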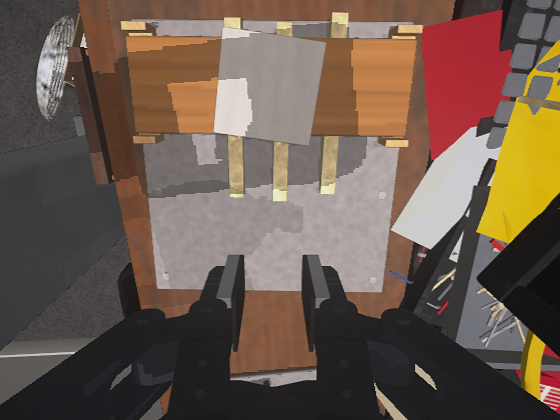

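Bar axes at y≈134: A x=560.4, B 520, C 483. The opening is 25 mm, so the fingers clear the neighbouring bars. Going for bar A.

Call:
carry_out([
  [2,15,0,-0.0106,-0.0015,0.009,0.4],
  [2,15,0,0,0,0,0.4],
  [1,14,0,0,0,0,0.4],
  [0,0,30,0,0,0,0.4],
  [0,0,35,0,0,0,0.4],
  [0,0,35,0,0,0,0.4],
  [0,0,25,0,0,0,0.4],
  [0,0,0,0,0,0,0.4],
  [0,0,0,0,0,0,0.4],
])

```text
clock: 19.32
position: [0.5595, 0.129, 0.0576]
ee_rot: [-0.001, 0.735, 0.678, -0.001]
ft_force: [0.5, 0.2, 0.8]
width: 0.3
grasp_force: 0.0
```

Run:
```python
from h import *
go((560.4,134,22),85.6)
```

```text
turn [-0.0024  0.0003 -0.0036] shift [ 5.   0.5 35.6] t 19.3 pos [559.5 129.   57.6]
```

Call:
carry_out([
  [5,0,15,0,0,0,0.4],
  [0,0,14,0,0,0,0.4],
  [0,0,7,0,0,0,0.4],
  [0,0,0,0,0,0,0.4],
  [0,0,0,0,0,0,1],
  [0,0,0,0,0,0,1],
  [0,0,0,0,0,0,1],
  [0,0,0,0,0,0,1],
  [0,0,0,0,0,0,1],
  [0,0,0,0,0,0,1],
  [0,0,0,0,0,0,1],
  [0,0,0,0,0,0,1],
], grip_force=60)

```text
clock: 20.32
position: [0.5628, 0.1352, 0.0244]
ee_rot: [0.001, 0.734, 0.679, 0.001]
ft_force: [-2.8, -2.4, 5.5]
width: 0.111
grasp_force: 61.9
```

Gripped. Now drawing it out slowly toward -y.

Call:
carry_out([
  [-2,0,-1,0,0,0,1],
  [-4,0,0,0,0,0,1],
  [-6,0,0,0,0,0,1],
  [-6,0,0,0,0,0,1],
  [-6,0,0,0,0,0,1],
  [-6,0,0,0,0,0,1],
  [-6,0,0,0,0,0,1],
  [-6,0,0,0,0,0,1],
  [-6,0,0,0,0,0,1],
  [-6,0,0,0,0,0,1],
  [-6,0,0,0,0,0,1],
  [-6,0,0,0,0,0,1],
  [-6,0,0,0,0,0,1],
  [-6,0,0,0,0,0,1],
  [-6,0,0,0,0,0,1],
  [-6,0,0,0,0,0,1],
  [-6,0,0,0,0,0,1],
  [-4,0,0,0,0,0,1],
  [0,0,0,0,0,0,1],
  [0,0,0,0,0,0,1],
])

```text
clock: 21.98
position: [0.5545, 0.0352, 0.0246]
ee_rot: [0.001, 0.735, 0.678, 0.001]
ft_force: [0.1, -0.0, -0.6]
width: 0.112
grasp_force: 61.2
```

Run:
```python
from h import *
go((560.4,34,22),85.6)
im,c=snap('top','pics/t3.png')
b=cv2.imread('pics/t3.png'); cv2.imwrite('pics/t3z.png',cv2.resize(b[155:265,155:305],None,fx=5.3,fy=5.3,interpolation=cv2.INTER_CUBIC))
```

```text
turn [ 0.0033 -0.0007 -0.0027] shift [-0.8  5.9  2.6] t 22.0 pos [554.5  35.2  24.6]
```

View pics/t3z.png

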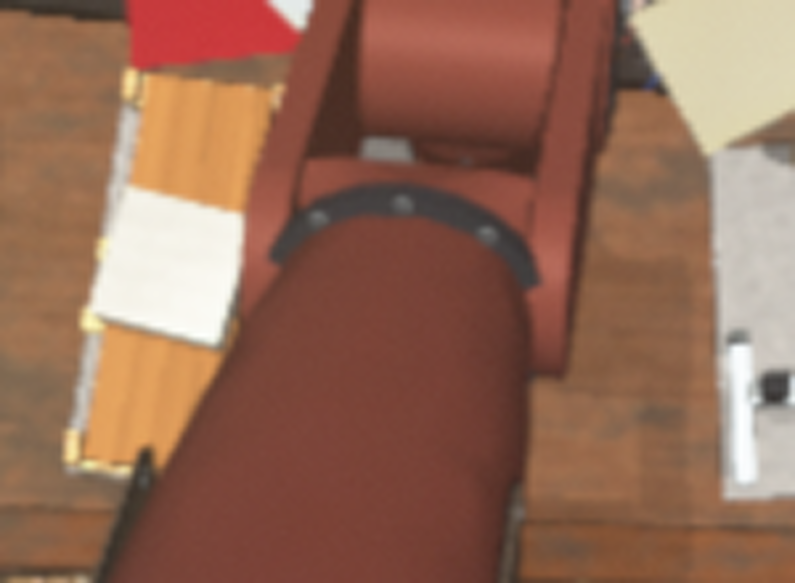

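The board and steel block are unmoved in the picture (steel corners still at (122,188) and (90,318)). Regrasping at the bar's middle, sliding along it with the fingers straddling.

Call:
carry_out([
  [0,0,0,0,0,0,0.4],
  [0,0,0,0,0,0,0.4],
  [0,0,0,0,0,0,0.4],
  [0,0,0,0,0,0,0.4],
  [10,0,0,0,0,0,0.4],
  [16,0,0,0,0,0,0.4],
  [16,0,0,0,0,0,0.4],
  [13,0,1,0,0,0,0.4],
  [0,0,1,0,0,0,0.4],
  [0,0,0,0,0,0,0.4],
  [0,0,0,0,0,0,1],
  [0,0,0,0,0,0,1],
  [0,0,0,0,0,0,1],
  [0,0,0,0,0,0,1],
  [0,0,0,0,0,0,1],
  [0,0,0,0,0,0,1],
  [0,0,0,0,0,0,1],
  [0,0,0,0,0,0,1],
])

```text
clock: 23.53
position: [0.5589, 0.0901, 0.0226]
ee_rot: [0.001, 0.734, 0.679, 0.001]
ft_force: [-0.6, -1.1, 0.5]
width: 0.117
grasp_force: 61.4
```

Call:
carry_out([
  [-4,0,-6,0,0,0,1],
  [-4,0,-20,0,0,0,1],
  [0,0,-35,0,0,0,1],
  [0,0,-35,0,0,0,1],
  [0,0,-35,0,0,0,1],
  [0,0,-30,0,0,0,1],
  [0,0,0,0,0,0,1],
  [0,0,0,0,0,0,1],
])

```text
clock: 24.2
position: [0.5595, 0.0823, 0.1867]
ee_rot: [0.003, 0.734, 0.679, 0.004]
ft_force: [-0.8, 0.2, -2.5]
width: 0.115
grasp_force: 61.2
```

Run:
```python
from h import *
go((500,-220,180),3.5)
im,c=snap('wrist','pics/w4.png')
```

```text
turn [ 0.0064 -0.0079  1.4307] shift [-77.8 298.2   6.7] t 24.2 pos [559.5  82.3 186.7]
```

View pics/w4.png

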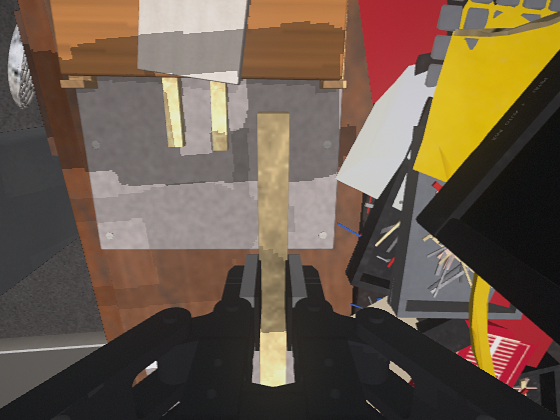

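The bar hangs level in the jaws, ends at (273,113) and (273,386). Working out where the grip lies along the bar and the placing targets.

```bash
cat >> h.py <<'E'
def grip_off(ra,rb,u=273):
    """offset (mm, along tool x) of the held bar's centre from the TCP; its top is 4.6 mm ahead of TCP"""
    im,c=last('wrist'); o=get_obs(); p=o['position']; n=rot().as_matrix()[:,2]; q=p+.0046*n; s=[]
    for v in (ra,rb):
        d=c['T'][:3,:3]@np.linalg.solve(c['K'],[u,v,1.]); t=c['T'][:3,3]
        s.append(rot().inv().apply(t+d*((q-t)@n)/(d@n)-p)*1000)
    print('ends in tool',np.round(s,1).tolist(),'len',np.linalg.norm(s[0]-s[1]).round(1),'centre',((s[0]+s[1])/2).round(1))
E
python3 - <<'E'
from h import *
grip_off(113,386)
E
```

```text
ends in tool [[69.9, 1.3, 4.6], [-55.7, 1.5, 4.6]] len 125.6 centre [7.1 1.4 4.6]
```

The far end is at +70 mm in the tool frame, so the grip is at the bar's centre (the near end is hidden behind the gripper). Now the placing plan.

```bash
cat >> h.py <<'E'
F=3.5; RF=np.array([477.,-223.,6.])
def place(s,tilt,foot,dz,off=0):
    """bar at rack y=s, slope tilt, its foot corner 'foot' mm off the stop and dz above floor"""
    t,f=np.radians(tilt),np.radians(F); cx=foot+70*np.cos(t)+6*np.sin(t); cz=dz+70*np.sin(t)+6*np.cos(t)
    x=cx-10.6*np.sin(t)-off*np.cos(t); z=cz+10.6*np.cos(t)-off*np.sin(t)
    p=RF+[x*np.cos(f)-s*np.sin(f),x*np.sin(f)+s*np.cos(f),z]; print('tcp',p.round(1)); go(p,F,tilt); return p
E
python3 - <<'E'
from h import *
p=place(-45,43,3,100); go(p,F,0)
E
```

```text
tcp [ 530.7 -264.8  165.9]
turn [-0.5325  0.612   1.3587] shift [-47.5 344.8 -19.5] t 24.2 pos [557.6  82.3 184. ]
turn [ 0.0025 -0.0038  1.4307] shift [-48.1 344.8  18.2] t 24.2 pos [557.6  82.3 184. ]
```

Call:
carry_out([
  [0,0,-3,0,0,0.11,1],
  [0,0,0,0,0,0.12,1],
  [0,0,0,0,0,0.12,1],
  [0,0,0,0,0,0.12,1],
  [0,0,0,0,0,0.12,1],
  [0,0,0,0,0,0.12,1],
  [0,0,0,0,0,0.12,1],
  [0,0,0,0,0,0.12,1],
  [0,0,0,0,0,0.12,1],
  [0,0,0,0,0,0.12,1],
  [0,0,0,0,0,0.12,1],
  [0,0,0,0,0,0.12,1],
  [0,0,0,0,0,0,1],
  [0,0,0,0,0,0,1],
])

```text
clock: 25.42
position: [0.556, 0.0824, 0.1841]
ee_rot: [-0.0, 0.999, 0.032, -0.001]
ft_force: [-0.9, 0.1, -0.7]
width: 0.112
grasp_force: 61.2
```

Call:
carry_out([
  [-2,15,0,0,0,0,1],
  [-3,22,0,0,0,0,1],
  [-3,22,0,0,0,0,1],
  [-3,22,0,0,0,0,1],
  [-3,22,0,0,0,0,1],
  [-3,22,0,0,0,0,1],
  [-3,22,0,0,0,0,1],
  [-3,22,0,0,0,0,1],
  [-3,22,0,0,0,0,1],
  [-3,22,0,0,0,0,1],
  [-3,22,0,0,0,0,1],
  [-3,22,0,0,0,0,1],
  [-3,22,0,0,0,0,1],
  [-3,22,0,0,0,0,1],
  [-3,22,0,0,0,0,1],
  [-3,22,0,0,0,0,1],
  [0,0,0,0,0,0,1],
  [0,0,0,0,0,0,1],
])

```text
clock: 26.92
position: [0.5313, -0.2654, 0.1851]
ee_rot: [-0.001, 1.0, 0.031, 0.001]
ft_force: [-0.6, 0.5, -1.4]
width: 0.115
grasp_force: 61.2
```

Run:
```python
from h import *
p=place(-45,43,3,100); go(p,F,0)
```

```text
tcp [ 530.7 -264.8  165.9]
turn [-2.300e-03  7.487e-01 -2.000e-04] shift [-13.5  -0.6  13.7] t 26.9 pos [ 531.3 -265.4  185.1]
turn [-0.0022 -0.0018  0.0006] shift [-0.5 -0.6 19.2] t 26.9 pos [ 531.3 -265.4  185.1]
```

Tilting by 43° now.

Call:
carry_out([
  [0,0,0,-0.002,0.06,0,1],
  [0,0,0,0,0.1,0,1],
  [0,0,0,0,0.1,0,1],
  [0,0,0,0,0.1,0,1],
  [0,0,0,0,0.1,0,1],
  [0,0,0,0,0.1,0,1],
  [0,0,0,0,0.1,0,1],
  [0,0,0,0,0.09,0,1],
  [0,0,0,0,0,0,1],
  [0,0,0,0,0,0,1],
])

```text
clock: 27.75
position: [0.5307, -0.2632, 0.1842]
ee_rot: [-0.012, 0.93, 0.029, 0.366]
ft_force: [0.3, -0.6, -1.2]
width: 0.117
grasp_force: 61.2
```

Run:
```python
from h import *
place(-45,43,3,30)
im,c=snap('wrist','pics/w5.png')
h=hsv(im);H,S,V=h[...,0],h[...,1],h[...,2]
col=(H[:,268:278]>14)&(H[:,268:278]<35)&(S[:,268:278]>65)
print(np.where(col.mean(1)>.7)[0][[0,-1]])
```

```text
tcp [ 530.7 -264.8   95.9]
turn [-0.002   0.0016 -0.0004] shift [-60.3   1.6  64.6] t 27.8 pos [ 530.7 -263.2  184.2]
[  3 385]
```

Call:
carry_out([
  [-7,1,7,0,0,0,1],
  [-14,1,15,0,0,0,1],
  [-14,0,15,0,0,0,1],
  [-14,0,15,0,0,0,1],
  [-11,0,12,0,0,0,1],
  [-7,0,7,0,0,0,1],
  [-4,0,4,0,0,0,1],
  [0,0,0,0,0,0,1],
  [0,0,0,0,0,0,1],
])

```text
clock: 28.55
position: [0.5328, -0.2672, 0.0838]
ee_rot: [-0.011, 0.929, 0.03, 0.368]
ft_force: [0.1, -0.1, -1.0]
width: 0.115
grasp_force: 61.2
```

Run:
```python
from h import *
place(-45,43,3,3)
snap('wrist','pics/w5.png')
```

```text
tcp [ 530.7 -264.8   68.9]
turn [ 0.0004 -0.0033  0.003 ] shift [-11.6  -2.5   9.5] t 28.6 pos [ 532.8 -267.2   83.8]
```

View pics/w5.png

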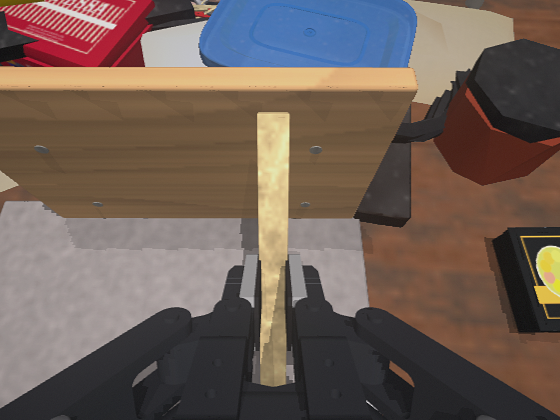

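The bar points squarely at the backboard, top end at (273,113) just short of it. Creeping down to the floor.

Call:
carry_out([
  [-6,-1,5,0,0,0,1],
  [-4,-1,4,0,0,0,1],
  [-1.4,0,1.5,0,0,0,1],
  [0,0,0,0,0,0,1],
  [0,0,0,0,0,0,1],
])

```text
clock: 29.02
position: [0.5306, -0.2652, 0.0678]
ee_rot: [-0.011, 0.929, 0.029, 0.368]
ft_force: [0.8, -0.5, -0.8]
width: 0.111
grasp_force: 61.2
```

Call:
carry_out([
  [-0.7,0,0.7,0,0,0,1],
  [-0.7,0,0.7,0,0,0,1],
  [0,0,0,0,0,0,1],
  [0,0,0,0,0,0,1],
])

```text
clock: 29.35
position: [0.5305, -0.2653, 0.0658]
ee_rot: [-0.011, 0.929, 0.029, 0.368]
ft_force: [0.0, 0.3, -1.7]
width: 0.118
grasp_force: 61.2
```

Call:
carry_out([
  [-0.7,0,0.7,0,0,0,1],
  [-0.7,0,0.7,0,0,0,1],
  [0,0,0,0,0,0,1],
  [0,0,0,0,0,0,1],
])

```text
clock: 29.68
position: [0.5312, -0.2654, 0.0646]
ee_rot: [-0.011, 0.929, 0.029, 0.369]
ft_force: [0.6, 0.8, 4.6]
width: 0.118
grasp_force: 61.7
```

Floor contact. Now easing back to the stop.

Call:
carry_out([
  [0.5,0,-0.5,0,0,0,1],
  [-0.7,0,-0.7,0,0,0,1],
  [-0.7,0,-0.7,0,0,0,1],
  [0,0,0,0,0,0,1],
  [0,0,0,0,0,0,1],
])

```text
clock: 30.1
position: [0.5289, -0.2657, 0.065]
ee_rot: [-0.01, 0.929, 0.029, 0.368]
ft_force: [2.6, 0.4, 4.6]
width: 0.118
grasp_force: 61.5
```

Call:
carry_out([
  [-0.7,0,-0.7,0,0,0,1],
  [-0.7,0,-0.7,0,0,0,1],
  [0,0,0,0,0,0,1],
  [0,0,0,0,0,0,1],
])

```text
clock: 30.43
position: [0.5271, -0.2658, 0.0652]
ee_rot: [-0.01, 0.929, 0.029, 0.368]
ft_force: [4.8, -0.4, 5.1]
width: 0.115
grasp_force: 61.3
```

Call:
carry_out([
  [-0.7,0,-0.7,0,0,0,1],
  [-0.7,0,-0.7,0,0,0,1],
  [0,0,0,0,0,0,1],
  [0,0,0,0,0,0,1],
])

```text
clock: 30.77
position: [0.526, -0.2659, 0.066]
ee_rot: [-0.011, 0.929, 0.029, 0.369]
ft_force: [8.1, 0.1, 3.5]
width: 0.12
grasp_force: 60.9
```

Run:
```python
from h import *
place(-45,43,-1,0);place(-45,39.5,-1,-0.3)
```

```text
tcp [ 526.7 -265.    65.9]
turn [ 0.0004 -0.0064  0.0014] shift [ 0.4 -0.8  0.6] t 30.8 pos [ 526.  -265.9   66. ]
tcp [ 529.7 -264.9   63. ]
turn [ 0.0005 -0.0674  0.0014] shift [ 1.  -0.8  4.7] t 30.8 pos [ 526.  -265.9   66. ]
```

Call:
carry_out([
  [0.8,0,0.7,0,0,0,1],
  [0.3,0,1.2,0,-0.017,0,1],
  [0.3,0,1.2,0,-0.017,0,1],
  [0.3,0,1.2,0,-0.017,0,1],
  [0.3,0,1.2,0,-0.017,0,1],
  [0,0,0,0,0,0,1],
  [0,0,0,0,0,0,1],
])

```text
clock: 31.35
position: [0.5304, -0.2656, 0.0624]
ee_rot: [-0.009, 0.941, 0.029, 0.337]
ft_force: [4.6, 0.6, 3.8]
width: 0.118
grasp_force: 61.3
```

Call:
carry_out([
  [0.4,0,0.3,0,0,0,1],
  [0,0,0,0,0,0,1],
  [0,0,0,0,0,0,0.6],
  [0,0,0,0,0,0,0.4],
  [0,0,0,0,0,0,0.4],
  [0,0,0,0,0,0,0.4],
  [0,0,0,0,0,0,0.4],
  [0,0,0,0,0,0,0.4],
  [0,0,-8,0,0,0,0.4],
  [0,0,-20,0,0,0,0.4],
  [0,0,-30,0,0,0,0.4],
  [0,0,-30,0,0,0,0.4],
  [0,0,-30,0,0,0,0.4],
  [0,0,0,0,0,0,0.4],
  [0,0,0,0,0,0,0.4],
])

```text
clock: 32.6
position: [0.4554, -0.271, 0.1553]
ee_rot: [-0.007, 0.941, 0.029, 0.337]
ft_force: [0.6, 0.7, -0.6]
width: 0.301
grasp_force: 0.0
```

Run:
```python
from h import *
go((480,-190,240),93.5)
snap('wrist','pics/w6.png')
```

```text
turn [ 0.5425 -0.5333 -1.502 ] shift [ 79.4  29.4 -84.7] t 32.6 pos [ 455.4 -271.   155.3]
```

View pics/w6.png

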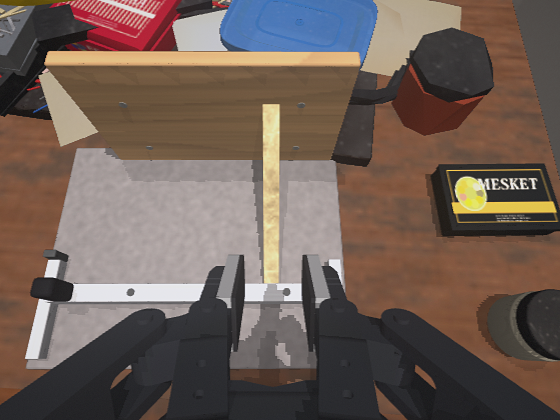

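Bar A leans properly: foot at (271,283), top at (271,104). Checking from this same picture that the stop is still home.

Run:
```python
from h import *
im,c=last('wrist'); g=hsv(im)[...,2]
for u in (90,110,160,180,200):
    col=g[265:312,u].astype(float); up=np.argmax(np.diff(col)>25); d=np.diff(col); k=int(np.argmax(d)); dn=int(np.argmin(d))
    print(u,265+k+.5,265+dn+.5,(ray(c,u,265+k+.5,.025)*1000).round(1),(ray(c,u,265+dn+.5,.025)*1000).round(1))
for u,v,z in((62,277,.053),): print((ray(c,u,v,z)*1000).round(1))
for u,v in ((140,160),(250,160),(320,160)): print('bb',(ray(c,u,v,.006)*1000).round(1))
```

```text
90 283.5 301.5 [ 469.2 -129.9   25. ] [ 455.9 -133.3   25. ]
110 283.5 301.5 [ 470.2 -145.3   25. ] [ 456.9 -148.4   25. ]
160 283.5 309.5 [ 472.6 -183.7   25. ] [ 453.4 -187.2   25. ]
180 283.5 300.5 [ 473.5 -199.1   25. ] [ 460.9 -201.1   25. ]
200 283.5 297.5 [ 474.5 -214.5   25. ] [ 464.  -215.9   25. ]
[ 468.8 -123.7   53. ]
bb [ 588.4 -138.3    6. ]
bb [ 595.1 -242.     6. ]
bb [ 599.4 -308.2    6. ]
```

Run:
```python
from h import *
im,c=snap('top','pics/t4.png'); a=cv2.imread('pics/t3.png',0).astype(np.float32); b=cv2.imread('pics/t4.png',0).astype(np.float32)
print(b[215:242,290:312].mean(),a[215:242,290:312].mean())
for (y,x,hh,w) in ((218,296,20,14),(200,40,50,60)):
    A,B=a[y:y+hh,x:x+w],b[y:y+hh,x:x+w]; print(cv2.phaseCorrelate(A,B,cv2.createHanningWindow((w,hh),cv2.CV_32F)),abs(A-B).mean())
def cen(g): 
    m=np.clip(110-g[220:236,297:308],0,None); r,q=np.mgrid[220:236,297:308]; return (m*r).sum()/m.sum(),(m*q).sum()/m.sum()
print(cen(a),cen(b))
p=go((480,120,185),85.6)
```

```text
196.77272 192.66498
((0.3524122271974113, -0.1380641556346518), 1.0011738093694051) 4.45
((0.0061849638065112345, -0.029880213692244695), 0.9720602461496989) 1.1182607
(np.float64(227.93521790341578), np.float64(300.6972909305065)) (np.float64(228.0102564102564), np.float64(300.73333333333335))
turn [ 0.4901 -0.5611 -1.3715] shift [390.1  -5.2 -32.2] t 32.7 pos [ 455.3 -269.3  152.8]
```

The stop hasn't moved (handle centroid shift 0.07 px). On to the next bar.

Call:
carry_out([
  [0,0,-10,0,-0.06,0,0.4],
  [0,0,-10,0,-0.1,0,0.4],
  [0,0,0,0,-0.11,0,0.4],
  [0,0,0,0,-0.11,0,0.4],
  [0,0,0,0,-0.11,0,0.4],
  [0,0,0,0,-0.11,0,0.4],
  [0,0,0,0,-0.087,0,0.4],
  [0,0,0,0,0,-0.11,0.4],
  [0,0,0,0,0,-0.12,0.4],
  [0,0,0,0,0,-0.12,0.4],
  [0,0,0,0,0,-0.12,0.4],
  [0,0,0,0,0,-0.12,0.4],
  [0,0,0,0,0,-0.12,0.4],
  [0,0,0,0,0,-0.12,0.4],
  [0,0,0,0,0,-0.12,0.4],
  [0,0,0,0,0,-0.12,0.4],
  [0,0,0,0,0,-0.12,0.4],
  [0,0,0,0,0,-0.12,0.4],
  [0,0,0,0,0,-0.12,0.4],
  [0,0,0,0,0,0,0.4],
])

```text
clock: 34.37
position: [0.4431, -0.2691, 0.1667]
ee_rot: [-0.002, 0.733, 0.68, -0.001]
ft_force: [-0.4, -0.6, -0.2]
width: 0.297
grasp_force: 0.0
```

Run:
```python
from h import *
go((519,128,180),85.6)
```

```text
turn [-0.0047 -0.0009  0.001 ] shift [401.7  45.2 -13.3] t 34.4 pos [ 443.1 -269.1  166.7]
```

Call:
carry_out([
  [15,1,-6,-0.005,0,0,0.4],
  [24,2,-6,0,0,0,0.4],
  [25,3,0,0,0,0,0.4],
  [25,3,0,0,0,0,0.4],
  [25,3,0,0,0,0,0.4],
  [25,3,0,0,0,0,0.4],
  [25,3,0,0,0,0,0.4],
  [25,3,0,0,0,0,0.4],
  [25,3,0,0,0,0,0.4],
  [25,3,0,0,0,0,0.4],
  [25,3,0,0,0,0,0.4],
  [25,3,0,0,0,0,0.4],
  [25,3,0,0,0,0,0.4],
  [25,3,0,0,0,0,0.4],
  [25,3,0,0,0,0,0.4],
  [25,3,0,0,0,0,0.4],
  [12,1,0,0,0,0,0.4],
  [0,0,0,0,0,0,0.4],
  [0,0,0,0,0,0,0.4],
])

```text
clock: 35.95
position: [0.5203, 0.1262, 0.1799]
ee_rot: [0.002, 0.734, 0.679, -0.0]
ft_force: [0.3, -0.9, 0.5]
width: 0.301
grasp_force: 0.0
```

Run:
```python
from h import *
im,c=snap('wrist','pics/w7.png'); h=hsv(im);H,S,V=h[...,0],h[...,1],h[...,2]
for r in rects(im,c,(H>14)&(H<35)&(S>55)&(V>150),.018,amin=300,box=(170,100,360,245)): print('bar',r[0],np.round(r[2],0).tolist())
go((521,131,60),85.6)
```

```text
bar [272. 173.] [[513.0, 118.0], [524.0, 116.0], [528.0, 165.0], [517.0, 166.0]]
bar [227. 156.] [[476.0, 124.0], [488.0, 123.0], [492.0, 175.0], [480.0, 176.0]]
turn [ 0.0024  0.0026 -0.0025] shift [  5.6   0.2 120. ] t 36.0 pos [520.3 125.5 180. ]
```

Call:
carry_out([
  [5,0,25,0.002,0.002,0,0.4],
  [0,0,35,0,0,0,0.4],
  [0,0,35,0,0,0,0.4],
  [0,0,25,0,0,0,0.4],
  [0,0,18,0,0,0,0.4],
  [0,0,12,0,0,0,0.4],
  [0,0,7,0,0,0,0.4],
  [0,0,0,0,0,0,0.4],
  [0,0,0,0,0,0,0.4],
  [0,0,0,0,0,0,1],
  [0,0,0,0,0,0,1],
  [0,0,0,0,0,0,1],
  [0,0,0,0,0,0,1],
  [0,0,0,0,0,0,1],
  [0,0,0,0,0,0,1],
  [0,0,0,0,0,0,1],
])

```text
clock: 37.33
position: [0.5227, 0.1308, 0.0251]
ee_rot: [0.001, 0.734, 0.679, 0.001]
ft_force: [-2.4, -1.4, 6.0]
width: 0.113
grasp_force: 60.4
```

Call:
carry_out([
  [-2,0,-1,0,0,0,1],
  [-4,0,0,0,0,0,1],
  [-6,0,0,0,0,0,1],
  [-6,0,0,0,0,0,1],
  [-6,0,0,0,0,0,1],
  [-6,0,0,0,0,0,1],
  [-6,0,0,0,0,0,1],
  [-6,0,0,0,0,0,1],
  [-6,0,0,0,0,0,1],
  [-6,0,0,0,0,0,1],
  [-6,0,0,0,0,0,1],
  [-6,0,0,0,0,0,1],
  [-6,0,0,0,0,0,1],
  [-6,0,0,0,0,0,1],
  [-6,0,0,0,0,0,1],
  [-6,0,0,0,0,0,1],
  [-5,0,0,0,0,0,1],
  [0,0,0,0,0,0,1],
  [0,0,0,0,0,0,1],
])

```text
clock: 38.92
position: [0.5148, 0.0347, 0.0251]
ee_rot: [0.002, 0.735, 0.679, 0.001]
ft_force: [0.1, 0.5, 5.3]
width: 0.115
grasp_force: 60.3
```

Call:
carry_out([
  [0,0,0,0,0,0,0.4],
  [0,0,0,0,0,0,0.4],
  [0,0,0,0,0,0,0.4],
  [0,0,0,0,0,0,0.4],
  [10,0,0,0,0,0,0.4],
  [16,0,0,0,0,0,0.4],
  [16,0,0,0,0,0,0.4],
  [14,0,1,0,0,0,0.4],
  [0,0,1,0,0,0,0.4],
  [0,0,0,0,0,0,0.4],
  [0,0,0,0,0,0,1],
  [0,0,0,0,0,0,1],
  [0,0,0,0,0,0,1],
  [0,0,0,0,0,0,1],
  [0,0,0,0,0,0,1],
  [0,0,0,0,0,0,1],
  [0,0,0,0,0,0,1],
  [0,0,0,0,0,0,1],
])

```text
clock: 40.42
position: [0.5185, 0.0916, 0.0224]
ee_rot: [0.001, 0.735, 0.679, 0.0]
ft_force: [-0.4, -1.4, 1.2]
width: 0.112
grasp_force: 61.2
```

Call:
carry_out([
  [-4,0,-6,0,0,0,1],
  [-4,0,-20,0,0,0,1],
  [0,0,-35,0,0,0,1],
  [0,0,-35,0,0,0,1],
  [0,0,-35,0,0,0,1],
  [0,0,-30,0,0,0,1],
  [0,0,0,0,0,0,1],
  [0,0,0,0,0,0,1],
])

```text
clock: 41.08
position: [0.5194, 0.0837, 0.1863]
ee_rot: [0.002, 0.735, 0.679, 0.003]
ft_force: [0.2, 0.2, -2.2]
width: 0.116
grasp_force: 61.0
```

```bash
cat >> h.py <<'E'
def barend():
    im,c=last('wrist'); h=hsv(im)[:,266:280]; m=((h[...,0]>14)&(h[...,0]<35)&(h[...,1]>55)&(h[...,2]>110)).mean(1)>.8
    r=230
    while m[r-1] : r-=1
    return r
E
python3 - <<'E'
from h import *
snap('wrist','pics/w8.png'); r=barend(); print(r); grip_off(r,386); p=place(0,43,3,100); go(p,F,0)
E
```

```text
116
ends in tool [[68.9, 1.3, 4.6], [-55.5, 1.4, 4.6]] len 124.4 centre [6.7 1.3 4.6]
tcp [ 528.  -219.9  165.9]
turn [-0.5331  0.6137  1.3585] shift [-18.3 303.7   7.6] t 41.1 pos [517.6  83.7 183.9]
turn [ 0.0018 -0.0021  1.4306] shift [ -8.2 303.7  18. ] t 41.1 pos [517.6  83.7 183.9]
```

Call:
carry_out([
  [0,0,-3,0,0,0.11,1],
  [0,0,0,0,0,0.12,1],
  [0,0,0,0,0,0.12,1],
  [0,0,0,0,0,0.12,1],
  [0,0,0,0,0,0.12,1],
  [0,0,0,0,0,0.12,1],
  [0,0,0,0,0,0.12,1],
  [0,0,0,0,0,0.12,1],
  [0,0,0,0,0,0.12,1],
  [0,0,0,0,0,0.12,1],
  [0,0,0,0,0,0.12,1],
  [0,0,0,0,0,0.12,1],
  [0,0,0,0,0,0,1],
  [0,0,0,0,0,0,1],
])

```text
clock: 42.3
position: [0.516, 0.0838, 0.184]
ee_rot: [-0.0, 0.999, 0.032, -0.002]
ft_force: [0.4, -0.4, -1.7]
width: 0.112
grasp_force: 61.0
```

Call:
carry_out([
  [-2,20,0,0,0,0,1],
  [-1,22,0,0,0,0,1],
  [-1,22,0,0,0,0,1],
  [-1,22,0,0,0,0,1],
  [-1,22,0,0,0,0,1],
  [-1,22,0,0,0,0,1],
  [-1,22,0,0,0,0,1],
  [0,22,0,0,0,0,1],
  [0,22,0,0,0,0,1],
  [0,22,0,0,0,0,1],
  [0,22,0,0,0,0,1],
  [0,22,0,0,0,0,1],
  [0,22,0,0,0,0,1],
  [0,20,0,0,0,0,1],
  [0,0,0,0,0,0,1],
  [0,0,0,0,0,0,1],
])

```text
clock: 43.63
position: [0.5277, -0.2205, 0.1852]
ee_rot: [-0.001, 1.0, 0.031, -0.0]
ft_force: [-0.5, -0.7, -2.1]
width: 0.12
grasp_force: 60.9
```

Call:
carry_out([
  [0,0,0,0,0.06,0,1],
  [0,0,0,0,0.1,0,1],
  [0,0,0,0,0.1,0,1],
  [0,0,0,0,0.1,0,1],
  [0,0,0,0,0.1,0,1],
  [0,0,0,0,0.1,0,1],
  [0,0,0,0,0.1,0,1],
  [0,0,0,0,0.09,0,1],
  [0,0,0,0,0,0,1],
  [0,0,0,0,0,0,1],
])

```text
clock: 44.47
position: [0.5268, -0.2184, 0.1843]
ee_rot: [-0.013, 0.931, 0.028, 0.365]
ft_force: [0.2, -0.5, -1.8]
width: 0.117
grasp_force: 61.0
```

Run:
```python
from h import *
snap('wrist','pics/w9.png'); place(0,43,3,15,-1)
```

```text
tcp [ 528.7 -219.8   81.6]
turn [-0.0017  0.0017  0.0006] shift [-70.8   0.6  76.7] t 44.5 pos [ 528.1 -219.2  185.9]
```

Call:
carry_out([
  [-7,0.6,7,-0.002,0,0,1],
  [-14,0,15,0,0,0,1],
  [-14,0,15,0,0,0,1],
  [-14,0,15,0,0,0,1],
  [-11,0,12,0,0,0,1],
  [-7,0,7,0,0,0,1],
  [-4,0,5,0,0,0,1],
  [0,0,0,0,0,0,1],
  [0,0,0,0,0,0,1],
])

```text
clock: 45.27
position: [0.5298, -0.2208, 0.083]
ee_rot: [-0.011, 0.93, 0.029, 0.367]
ft_force: [-0.2, -0.8, -1.6]
width: 0.116
grasp_force: 61.0
```

Run:
```python
from h import *
snap('wrist','pics/w10.png'); print(barend()); place(0,43,2,2,-1); place(0,43,2,-.5,-1)
```

```text
116
tcp [ 527.7 -219.9   68.6]
turn [ 0.0013 -0.0019  0.0025] shift [-11.7  -1.3   9.5] t 45.3 pos [ 529.9 -221.1   83.5]
tcp [ 527.7 -219.9   66.1]
turn [ 0.0013 -0.0019  0.0025] shift [-13.4  -1.3  11.3] t 45.3 pos [ 529.9 -221.1   83.5]
```

View pics/w10.png

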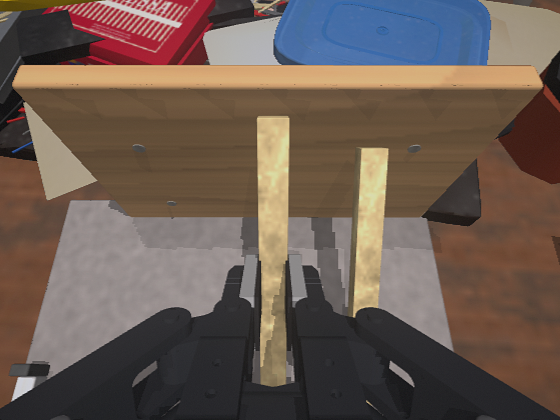

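Bar B is centred and parallel with bar A (A's top at (373,150)); 22 mm+ clearance. Lowering.

Call:
carry_out([
  [-7,-1,5,0,0,0,1],
  [-5,0,5,0,0,0,1],
  [-1,0,1,0,0,0,1],
  [0,0,0,0,0,0,1],
  [0,0,0,0,0,0,1],
])

```text
clock: 45.73
position: [0.5271, -0.2203, 0.0665]
ee_rot: [-0.01, 0.93, 0.029, 0.367]
ft_force: [-0.3, -0.5, -0.1]
width: 0.115
grasp_force: 61.1
```

Call:
carry_out([
  [-0.7,0,0.7,0,0,0,1],
  [-0.7,0,0.7,0,0,0,1],
  [0,0,0,0,0,0,1],
  [0,0,0,0,0,0,1],
])

```text
clock: 46.07
position: [0.5278, -0.2205, 0.0654]
ee_rot: [-0.01, 0.929, 0.029, 0.368]
ft_force: [1.2, 1.0, 4.8]
width: 0.113
grasp_force: 61.6
```

Call:
carry_out([
  [0.7,0,-0.7,0,0,0,1],
  [-0.7,0,-0.7,0,0,0,1],
  [-0.7,0,-0.7,0,0,0,1],
  [0,0,0,0,0,0,1],
  [0,0,0,0,0,0,1],
])

```text
clock: 46.48
position: [0.5256, -0.2208, 0.066]
ee_rot: [-0.01, 0.929, 0.028, 0.368]
ft_force: [4.9, 1.5, 4.8]
width: 0.118
grasp_force: 61.2
```

Call:
carry_out([
  [-0.7,0,-0.7,0,0,0,1],
  [0,0,0,0,0,0,1],
  [0,0,0,0,0,0,1],
])

```text
clock: 46.73
position: [0.5251, -0.2208, 0.0664]
ee_rot: [-0.01, 0.929, 0.028, 0.369]
ft_force: [6.5, 1.1, 4.3]
width: 0.117
grasp_force: 61.0
```

Call:
carry_out([
  [0.7,0,0.6,0,0,0,1],
  [0.3,0,1.2,0,-0.017,0,1],
  [0.3,0,1.2,0,-0.017,0,1],
  [0.3,0,1.2,0,-0.017,0,1],
  [0.3,0,1.2,0,-0.017,0,1],
  [0.2,0,0.2,0,0,0,1],
  [0,0,0,0,0,0,1],
])

```text
clock: 47.32
position: [0.5297, -0.2205, 0.0627]
ee_rot: [-0.009, 0.941, 0.029, 0.336]
ft_force: [4.7, -0.2, 5.0]
width: 0.116
grasp_force: 61.3
```

Call:
carry_out([
  [0,0,0,0,0,0,0.6],
  [0,0,0,0,0,0,0.4],
  [0,0,0,0,0,0,0.4],
  [0,0,0,0,0,0,0.4],
  [0,0,0,0,0,0,0.4],
  [0,0,0,0,0,0,0.4],
  [0,0,-8,0,0,0,0.4],
  [0,0,-20,0,0,0,0.4],
  [0,0,-30,0,0,0,0.4],
  [0,0,-30,0,0,0,0.4],
  [0,0,-30,0,0,0,0.4],
  [0,0,0,0,0,0,0.4],
  [0,0,0,0,0,0,0.4],
])

```text
clock: 48.4
position: [0.4543, -0.2255, 0.1555]
ee_rot: [-0.007, 0.941, 0.029, 0.336]
ft_force: [0.2, -0.2, 0.1]
width: 0.297
grasp_force: 0.0
```

```bash
cat >> h.py <<'E'
def handle():
    im,_=snap('top','pics/tt.png'); g=cv2.cvtColor(im,cv2.COLOR_RGB2GRAY).astype(np.float32)
    m=np.clip(110-g[220:236,297:308],0,None); r,q=np.mgrid[220:236,297:308]; print('handle row/col',(m*r).sum()/m.sum(),(m*q).sum()/m.sum())
E
python3 - <<'E'
from h import *
snap('wrist','pics/w11.png'); handle()
im,c=last('wrist'); h=hsv(im);H,S,V=h[...,0],h[...,1],h[...,2]
m=((H>18)&(H<32)&(S>55)&(S<150)&(V>170)).astype(np.uint8)
n,l,st,ce=cv2.connectedComponentsWithStats(m)
for s in st[1:]:
    if s[4]>400: print(s)
E
```

```text
handle row/col 228.01808785529715 300.72222222222223
[ 263  106   17  179 2759]
[ 321  106   23  164 2491]
[507 178  33  34 479]
```

Bar B leans the same way (cols 263–280, rows 106–285) and the stop hasn't moved. Now bar C.

Call:
carry_out([
  [0,0,-10,0,-0.06,0,0.4],
  [0,0,-10,0,-0.1,0,0.4],
  [0,0,0,0,-0.11,0,0.4],
  [0,0,0,0,-0.11,0,0.4],
  [0,0,0,0,-0.11,0,0.4],
  [0,0,0,0,-0.11,0,0.4],
  [0,0,0,0,-0.087,0,0.4],
  [0,0,0,0,0,-0.11,0.4],
  [0,0,0,0,0,-0.12,0.4],
  [0,0,0,0,0,-0.12,0.4],
  [0,0,0,0,0,-0.12,0.4],
  [0,0,0,0,0,-0.12,0.4],
  [0,0,0,0,0,-0.12,0.4],
  [0,0,0,0,0,-0.12,0.4],
  [0,0,0,0,0,-0.12,0.4],
  [0,0,0,0,0,-0.12,0.4],
  [0,0,0,0,0,-0.12,0.4],
  [0,0,0,0,0,-0.12,0.4],
  [0,0,0,0,0,-0.12,0.4],
  [0,0,0,0,0,0,0.4],
])

```text
clock: 50.17
position: [0.4418, -0.2237, 0.1668]
ee_rot: [-0.003, 0.734, 0.679, -0.002]
ft_force: [-0.0, -0.5, 0.1]
width: 0.301
grasp_force: 0.0
```

Run:
```python
from h import *
go((484,130,180),85.6)
```

```text
turn [-0.0069 -0.0008 -0.0005] shift [355.9  14.9 -13.2] t 50.2 pos [ 441.8 -223.7  166.8]
```

Call:
carry_out([
  [16,1,-6,-0.006,0,0,0.4],
  [25,1,-6,0,0,0,0.4],
  [25,1,0,0,0,0,0.4],
  [25,1,0,0,0,0,0.4],
  [25,1,0,0,0,0,0.4],
  [25,1,0,0,0,0,0.4],
  [25,1,0,0,0,0,0.4],
  [25,1,0,0,0,0,0.4],
  [25,1,0,0,0,0,0.4],
  [25,1,0,0,0,0,0.4],
  [25,1,0,0,0,0,0.4],
  [25,1,0,0,0,0,0.4],
  [25,1,0,0,0,0,0.4],
  [25,1,0,0,0,0,0.4],
  [15,1,0,0,0,0,0.4],
  [0,0,0,0,0,0,0.4],
  [0,0,0,0,0,0,0.4],
])

```text
clock: 51.58
position: [0.4851, 0.1296, 0.1792]
ee_rot: [0.001, 0.735, 0.678, -0.001]
ft_force: [-0.1, -0.1, 0.3]
width: 0.299
grasp_force: 0.0
```

Run:
```python
from h import *
im,c=snap('wrist','pics/w12.png'); h=hsv(im);H,S,V=h[...,0],h[...,1],h[...,2]
for r in rects(im,c,(H>14)&(H<35)&(S>55)&(V>130),.018,amin=300,box=(170,100,360,245)): print('bar',r[0],np.round(r[2],0).tolist())
go((484.5,137,22.5),85.6)
```

```text
bar [270. 165.] [[476.0, 128.0], [488.0, 127.0], [492.0, 173.0], [480.0, 174.0]]
turn [ 0.0004  0.0028 -0.0039] shift [  8.   -1.2 156.8] t 51.6 pos [485.1 128.9 179.3]
```

Call:
carry_out([
  [8,-1,25,0,0.003,0,0.4],
  [0,0,35,0,0,0,0.4],
  [0,0,35,0,0,0,0.4],
  [0,0,25,0,0,0,0.4],
  [0,0,18,0,0,0,0.4],
  [0,0,12,0,0,0,0.4],
  [0,0,6,0,0,0,0.4],
  [0,0,0,0,0,0,0.4],
  [0,0,0,0,0,0,0.4],
  [0,0,0,0,0,0,1],
  [0,0,0,0,0,0,1],
  [0,0,0,0,0,0,1],
  [0,0,0,0,0,0,1],
  [0,0,0,0,0,0,1],
  [0,0,0,0,0,0,1],
  [0,0,0,0,0,0,1],
])

```text
clock: 52.97
position: [0.486, 0.137, 0.026]
ee_rot: [0.001, 0.734, 0.679, 0.001]
ft_force: [-4.4, -0.8, 6.4]
width: 0.112
grasp_force: 59.0
```

Call:
carry_out([
  [-2,0,-1,0,0,0,1],
  [-4,0,0,0,0,0,1],
  [-6,0,0,0,0,0,1],
  [-6,0,0,0,0,0,1],
  [-6,0,0,0,0,0,1],
  [-6,0,0,0,0,0,1],
  [-6,0,0,0,0,0,1],
  [-6,0,0,0,0,0,1],
  [-6,0,0,0,0,0,1],
  [-6,0,0,0,0,0,1],
  [-6,0,0,0,0,0,1],
  [-6,0,0,0,0,0,1],
  [-6,0,0,0,0,0,1],
  [-6,0,0,0,0,0,1],
  [-6,0,0,0,0,0,1],
  [-6,0,0,0,0,0,1],
  [-7,0,0,0,0,0,1],
  [0,0,0,0,0,0,1],
  [0,0,0,0,0,0,1],
])

```text
clock: 54.55
position: [0.4788, 0.039, 0.026]
ee_rot: [0.002, 0.735, 0.678, 0.001]
ft_force: [0.9, -3.0, 2.3]
width: 0.117
grasp_force: 59.5
```

Call:
carry_out([
  [0,0,0,0,0,0,0.4],
  [0,0,0,0,0,0,0.4],
  [0,0,0,0,0,0,0.4],
  [0,0,0,0,0,0,0.4],
  [10,0,0,0,0,0,0.4],
  [16,0,0,0,0,0,0.4],
  [16,0,0,0,0,0,0.4],
  [14,0,1,0,0,0,0.4],
  [0,0,1,0,0,0,0.4],
  [0,0,0,0,0,0,0.4],
  [0,0,0,0,0,0,1],
  [0,0,0,0,0,0,1],
  [0,0,0,0,0,0,1],
  [0,0,0,0,0,0,1],
  [0,0,0,0,0,0,1],
  [0,0,0,0,0,0,1],
  [0,0,0,0,0,0,1],
  [0,0,0,0,0,0,1],
])

```text
clock: 56.05
position: [0.4825, 0.0958, 0.0235]
ee_rot: [0.001, 0.735, 0.678, 0.001]
ft_force: [-0.9, -0.2, 1.8]
width: 0.114
grasp_force: 61.2
```

Call:
carry_out([
  [-4,0,-6,0,0,0,1],
  [-4,0,-20,0,0,0,1],
  [0,0,-35,0,0,0,1],
  [0,0,-35,0,0,0,1],
  [0,0,-35,0,0,0,1],
  [0,0,-30,0,0,0,1],
  [0,0,0,0,0,0,1],
  [0,0,0,0,0,0,1],
])

```text
clock: 56.72
position: [0.4831, 0.0878, 0.1871]
ee_rot: [0.003, 0.735, 0.678, 0.004]
ft_force: [-0.5, 0.6, -2.3]
width: 0.115
grasp_force: 60.9
```

Run:
```python
from h import *
snap('wrist','pics/w13.png'); r=barend(); print(r); grip_off(r,386); p=place(45,43,3,100); go(p,F,0)
```

```text
116
ends in tool [[68.9, 1.2, 4.6], [-55.4, 1.4, 4.6]] len 124.3 centre [6.7 1.3 4.6]
tcp [ 525.2 -175.   165.9]
turn [-0.5322  0.6125  1.3573] shift [  7.4 264.9  32.8] t 56.8 pos [481.4  87.7 184.8]
turn [ 0.0023 -0.0036  1.4292] shift [ 27.7 264.9  18.9] t 56.8 pos [481.4  87.7 184.8]
```

Call:
carry_out([
  [0,0,-3,0,0,0.11,1],
  [0,0,0,0,0,0.12,1],
  [0,0,0,0,0,0.12,1],
  [0,0,0,0,0,0.12,1],
  [0,0,0,0,0,0.12,1],
  [0,0,0,0,0,0.12,1],
  [0,0,0,0,0,0.12,1],
  [0,0,0,0,0,0.12,1],
  [0,0,0,0,0,0.12,1],
  [0,0,0,0,0,0.12,1],
  [0,0,0,0,0,0.12,1],
  [0,0,0,0,0,0.12,1],
  [0,0,0,0,0,0,1],
  [0,0,0,0,0,0,1],
])

```text
clock: 57.93
position: [0.4797, 0.0878, 0.1851]
ee_rot: [-0.0, 0.999, 0.032, -0.001]
ft_force: [-1.0, -0.2, -2.0]
width: 0.116
grasp_force: 60.8
```

Call:
carry_out([
  [2,20,0,0,0,0,1],
  [2,22,0,0,0,0,1],
  [2,22,0,0,0,0,1],
  [2,22,0,0,0,0,1],
  [2,22,0,0,0,0,1],
  [2,22,0,0,0,0,1],
  [3,22,0,0,0,0,1],
  [3,22,0,0,0,0,1],
  [3,22,0,0,0,0,1],
  [3,22,0,0,0,0,1],
  [3,22,0,0,0,0,1],
  [1,22,0,0,0,0,1],
  [0,2,0,0,0,0,1],
  [0,0,0,0,0,0,1],
  [0,0,0,0,0,0,1],
])

```text
clock: 59.18
position: [0.5245, -0.1732, 0.1863]
ee_rot: [-0.001, 1.0, 0.031, 0.001]
ft_force: [0.1, 0.1, -0.5]
width: 0.115
grasp_force: 60.8
```

Call:
carry_out([
  [0,0,0,0,0.06,0,1],
  [0,0,0,0,0.1,0,1],
  [0,0,0,0,0.1,0,1],
  [0,0,0,0,0.1,0,1],
  [0,0,0,0,0.1,0,1],
  [0,0,0,0,0.1,0,1],
  [0,0,0,0,0.1,0,1],
  [0,0,0,0,0.09,0,1],
  [0,0,0,0,0,0,1],
  [0,0,0,0,0,0,1],
])

```text
clock: 60.02
position: [0.5238, -0.1721, 0.1855]
ee_rot: [-0.013, 0.931, 0.028, 0.363]
ft_force: [0.5, -0.5, -0.3]
width: 0.119
grasp_force: 60.9
```

Run:
```python
from h import *
snap('wrist','pics/w14.png'); place(45,43,3,15,-1)
```

```text
tcp [ 525.9 -174.9   81.6]
turn [-0.0017  0.0045 -0.0005] shift [-71.4   2.   77.7] t 60.1 pos [ 525.1 -173.   187.1]
```

Call:
carry_out([
  [-7,1,7,-0.002,0.004,0,1],
  [-14,1,15,0,0,0,1],
  [-14,0,15,0,0,0,1],
  [-14,0,15,0,0,0,1],
  [-11,0,12,0,0,0,1],
  [-7,0,7,0,0,0,1],
  [-4,0,5,0,0,0,1],
  [0,0,0,0,0,0,1],
  [0,0,0,0,0,0,1],
])

```text
clock: 60.82
position: [0.5269, -0.1758, 0.0839]
ee_rot: [-0.011, 0.93, 0.029, 0.367]
ft_force: [0.3, -0.2, -0.9]
width: 0.115
grasp_force: 60.9
```

Run:
```python
from h import *
snap('wrist','pics/w15.png'); print(barend()); place(45,43,2,1,-1)
```

```text
116
tcp [ 524.9 -175.    67.6]
turn [ 0.0012 -0.0029  0.0011] shift [-13.   -1.2  11. ] t 60.9 pos [ 527.  -176.    84.4]
```

Call:
carry_out([
  [-7,-1,5,0,0,0,1],
  [-5,0,5,0,0,0,1],
  [-1,0,1,0,0,0,1],
  [0,0,0,0,0,0,1],
  [0,0,0,0,0,0,1],
])

```text
clock: 61.28
position: [0.5243, -0.1752, 0.0675]
ee_rot: [-0.01, 0.929, 0.028, 0.368]
ft_force: [0.3, -0.1, -0.8]
width: 0.117
grasp_force: 61.0
```

Call:
carry_out([
  [-0.7,0,0.7,0,0,0,1],
  [-0.7,0,0.7,0,0,0,1],
  [0,0,0,0,0,0,1],
  [0,0,0,0,0,0,1],
])

```text
clock: 61.62
position: [0.525, -0.1754, 0.0663]
ee_rot: [-0.011, 0.929, 0.028, 0.369]
ft_force: [0.1, 0.8, 4.8]
width: 0.119
grasp_force: 61.4
```

Call:
carry_out([
  [0.7,0,-0.7,0,0,0,1],
  [-0.7,0,-0.7,0,0,0,1],
  [-0.7,0,-0.7,0,0,0,1],
  [0,0,0,0,0,0,1],
  [0,0,0,0,0,0,1],
])

```text
clock: 62.03
position: [0.5226, -0.1757, 0.0667]
ee_rot: [-0.01, 0.929, 0.028, 0.368]
ft_force: [3.2, 0.5, 5.6]
width: 0.113
grasp_force: 61.2
```

Call:
carry_out([
  [-0.5,0,-0.5,0,0,0,1],
  [0,0,0,0,0,0,1],
  [0,0,0,0,0,0,1],
])

```text
clock: 62.28
position: [0.5222, -0.1758, 0.067]
ee_rot: [-0.011, 0.929, 0.028, 0.369]
ft_force: [5.9, 1.2, 4.9]
width: 0.112
grasp_force: 61.1
```

Stop contact as before. Tilt down and release.

Call:
carry_out([
  [0.7,0,0.6,0,0,0,1],
  [0.3,0,1.2,0,-0.017,0,1],
  [0.3,0,1.2,0,-0.017,0,1],
  [0.3,0,1.2,0,-0.017,0,1],
  [0.3,0,1.2,0,-0.017,0,1],
  [0.2,0,0.2,0,0,0,1],
  [0,0,0,0,0,0,1],
])

```text
clock: 62.87
position: [0.527, -0.1755, 0.0636]
ee_rot: [-0.009, 0.941, 0.028, 0.336]
ft_force: [4.6, -0.5, 5.6]
width: 0.117
grasp_force: 61.3
```

Call:
carry_out([
  [0,0,0,0,0,0,0.6],
  [0,0,0,0,0,0,0.4],
  [0,0,0,0,0,0,0.4],
  [0,0,0,0,0,0,0.4],
  [0,0,0,0,0,0,0.4],
  [0,0,0,0,0,0,0.4],
  [0,0,-8,0,0,0,0.4],
  [0,0,-20,0,0,0,0.4],
  [0,0,-30,0,0,0,0.4],
  [0,0,-30,0,0,0,0.4],
  [0,0,-30,0,0,0,0.4],
  [0,0,-30,0,0,0,0.4],
  [0,0,0,0,-0.1,0,0.4],
  [0,0,0,0,-0.1,0,0.4],
  [0,0,0,0,0,0,0.4],
  [0,0,0,0,0,0,0.4],
])

```text
clock: 64.2
position: [0.4337, -0.1801, 0.1783]
ee_rot: [-0.007, 0.97, 0.03, 0.241]
ft_force: [0.0, 0.6, -0.4]
width: 0.299
grasp_force: 0.0
```

Run:
```python
from h import *
snap('wrist','pics/w16.png'); handle()
a=cv2.imread('pics/w16.png')[:,:]; b=cv2.imread('pics/tt.png')[155:245,60:260]
b=cv2.resize(b,(400,180)); cv2.imwrite('pics/w16c.png',np.vstack([a,cv2.copyMakeBorder(b,0,0,0,160,0)]))
```

```text
handle row/col 228.0125944584383 300.7153652392947
```

View pics/w16c.png

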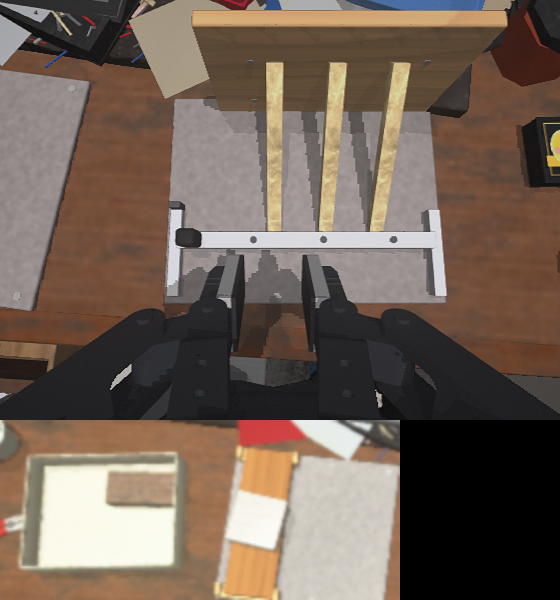

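All three bars lean side by side: feet on the stop at (275,231), (323,231) and (375,231), tops on the backboard. The stop is home, the board and steel block are in place, the block is in the tray, and the tin and jar are untouched. Handing in.

```bash
python3 -c "
from workcell import *
print(close_job())"
```

```text
the job is handed in; nothing more can be done
None
```

I handed the job in at about 64 s of robot time: the block is in the tray, the stop is fully home, and all three bars present lean side by side in the rack; the final pictures show the board, the steel block, the tin and the jar undisturbed.

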